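Stack spacers on the rotary stage, index it and start the run-out check

TASK

Thread all the dark steel spacer rings that are here onto the arbor of the rotary stage one after another, largest diameter first so that the smallest ends up on top, each lying flat. Then wind the hand crank clockwise to turn the table on by one division, so that its next rim line stands at the pointer, and let the crank go. Finally start the check on the control box by pressing its three keys fully down one at a time, left, middle, right, leaving the bottle, beaker, calculator and marker where they are.

Things in the scene. Friction and masses are not known exactly. Their poses are not given: they have to be found in the camera images.
- spacer_68: plain dark steel spacer ring, outside diameter 68 mm, bore 22 mm, 12 mm thick, lying flat on the worktop at the start; origin at the centre of its underside, z along its axis. Of the four spacers two to four are present
- spacer_58: plain dark steel spacer ring, outside diameter 58 mm, bore 22 mm, 12 mm thick, lying flat on the worktop at the start; origin at the centre of its underside, z along its axis. Of the four spacers two to four are present
- spacer_48: plain dark steel spacer ring, outside diameter 48 mm, bore 22 mm, 12 mm thick, lying flat on the worktop at the start; origin at the centre of its underside, z along its axis. Of the four spacers two to four are present
- spacer_38: plain dark steel spacer ring, outside diameter 38 mm, bore 22 mm, 12 mm thick, lying flat on the worktop at the start; origin at the centre of its underside, z along its axis. Of the four spacers two to four are present
- stage: grey base of the worm-driven rotary stage, fixed, 170 x 266 x 14 mm; origin on the worktop under the turntable's axis, z up. On it turns a round aluminium table, 140 mm across, top face 48 mm above the worktop, with 12 dark lines 30 degrees apart round its rim; a fixed pointer post (8 x 14 mm, 48 mm high) stands off its rim on the body's -x side, 80 mm from the axis
- arbor_foot (a point): foot of the arbor: on the table axis, on the table's top face (48 mm above the worktop); z up. The arbor is an upright steel pin 18 mm in diameter, 52 mm high, of which the last 8 mm taper to 8 mm
- arbor_tip (a point): tip of the arbor, 52 mm above its foot
- table (a joint): angle of the turntable (rad), driven only by the crank through the worm, 60 crank turns to one table turn; grows clockwise seen from above. At 0 a rim line stands exactly at the pointer; the next line reaches it at 0.524 (30 degrees). It starts at 0 to 0.05
- crank (a joint): angle of the hand crank (rad), 60 times the table angle; grows clockwise seen from above, so clockwise winding carries the table on; one division is five turns. Light friction (0.03 N m), stays where it is left
- crank_axis (a point): on the crank's upright axis, at the handle's mid-height (90 mm above the worktop); the gearbox under the crank is 62 mm square and 56 mm high, 150 mm from the table's axis on the stage's -y side
- crank_handle (a point): middle of the crank's upright black handle, which spins freely on its pin: 18 to 20 mm in diameter, 40 mm long, spanning 70 to 110 mm above the worktop; 40 mm from the crank's axis
- key_left (a joint): travel of the left key of the control box (m): 0 up, 0.006 fully down; spring, about 4 N when fully down
- key_left_top (a point): centre of the top of the left key, a white round key 28 mm across, pressed straight down; the three keys stand in a row 55 mm apart, left to right as seen from the robot, on a fixed grey control box 80 x 170 x 30 mm
- key_middle (a joint): travel of the middle key of the control box (m): 0 up, 0.006 fully down; spring, about 4 N when fully down
- key_middle_top (a point): centre of the top of the middle key, a white round key 28 mm across, pressed straight down; the three keys stand in a row 55 mm apart, left to right as seen from the robot, on a fixed grey control box 80 x 170 x 30 mm
- key_right (a joint): travel of the right key of the control box (m): 0 up, 0.006 fully down; spring, about 4 N when fully down
- key_right_top (a point): centre of the top of the right key, a white round key 28 mm across, pressed straight down; the three keys stand in a row 55 mm apart, left to right as seen from the robot, on a fixed grey control box 80 x 170 x 30 mm
- bottle: amber glass bottle, 60 mm across, 138 mm high, bystander; origin at its underside
- beaker: glass beaker, 54 mm across, 70 mm high, bystander; origin at its underside
- calc: pocket calculator, 125 x 70 x 15 mm, lying flat, bystander; origin at its underside
- marker: marker pen, 128 mm long, 17 mm thick, lying along its own y, bystander; origin at its underside
Not all that is in view belongs to the job. What is shaped like the spacer_48 but yellow is not meant.

How it is judged:
By the outcome, as a careful person would: the job done as asked, in the order asked, and still so for the second after the job is handed in, with the robot touching nothing.
Of spacer_68, spacer_58, spacer_48, spacer_38 only 2 to 4 are there at a start; the rules pass over those that are not, and their reading is None.
At some moment in a run one of spacer_68, spacer_58, spacer_48, spacer_38 may be knocked a few centimetres aside while the robot is not near it.
Once in a run the grip may slacken for a moment while it holds something.
It also fails if it takes over 210 s, if anything falls off the work surface, if the arm or the gripper's body presses on something with over 40 N, if the wrist force passes 120 N, or if a joint passes its speed limit or range.

ROBOT

A 6-joint arm with a two-finger parallel gripper is mounted at the origin on a cart in front of the work surface, level with it; the furniture and walls round the work are solid. World frame = base frame: x ahead of the robot, y to its left, z up, the work surface at z = 0. Lengths are in m, angles in rad, forces in N, time in s.
With the tool pointing down it reaches from about 0.375 to 0.975 m from the base axis. Payload 3.8 kg.
Tool frame: the origin (TCP) lies between the finger pads; the fingertips stand ahead of it and the grasp point (between the pads) lies 3 mm ahead of it (ctrl.tips_ahead is the z of the fingertips in the tool frame, in m); z points along the fingers, y is the line along which they close (so a half turn about z gives the same grasp; the last joint's range is limited). The gripper opens to 88 mm and grips with 3 to 60 N. Pads are 18 mm wide; open, the fingers measure 123 mm over their backs; the gripper's body (75 mm by 187 mm) begins 45 mm behind the grasp point.
Start: joints at [1.093, 0.264, 1.604, -0, 1.274, -0.037], TCP at [0.288, 0.61, 0.261] pointing down, gripper open.
Joint ranges: [-2.63, 2.63], [-0.94, 2.18], [0.31, 2.57], [-1.31, 4.45], [0, 2.66], [-2.55, 2.55]. Speed limits (rad/s): [2.57, 2.57, 3.14, 3.14, 3.14, 3.14].

INTERFACE

Orientations are given as a unit quaternion [w, x, y, z].
In Python, from bench import ctrl gives the robot as it stands.
- The arm moves only by the tool drive_tool, never from a script. Its argument "commands" is a list of rows, each a list of 2 entries, a list of its own where there are three numbers: the shift along the tool's x, y, z as a fraction of full scale, then the turn, a rotation vector about the tool's x, y, z as a fraction of full scale. In form: [[[x, y, z], [wx, wy, wz]], ...]. A call has exactly 10 rows; each row shifts and turns the commanded pose from where the row before left it, along the tool's axes as they then stand; what a row does not reach is not made up. Full scale, the value 1, is 20 mm for a shift and 0.08 rad for a turn. A row lasts 1/12 s, in which the tool goes at most 41.7 mm and 7.16 degrees, less where a joint would pass 70% of its speed; a pose out of reach is approached as far as the arm can. A call with a number of a shift or a turn outside -1 to 1 is refused whole. A call with a gripper value outside its range is refused whole. "hand" is the opening, from -1 (shut) to 1 (fully open), set as the call begins (left out, the last holds). The fingers move at their own pace and stop on an object; "newtons" is the grip in N (left out, the last holds). Time passes only in rows, so rows that do not move let the fingers close, or fill a call up. It gives the time, the measured TCP pose, the force, the opening and the grip force at its end, in the units of the state.
- ctrl.state(): the state, without advancing time (a new reading comes with each control period).
- ctrl.read_camera(name): name is "scene" or "top" or "wrist"; returns a dict with "pixels" (384x512x3 uint8, red, green, blue), "vertical_fov" (degrees; the focal length in pixels is half the picture's height over the tangent of half this angle, whatever the lens; pixels are square), "cx", "cy" (the principal point, pixels), "T" (4x4, takes a point from camera to world coordinates); the wrist camera has in their place "mount" (4x4, takes a point from camera to tool coordinates, whose origin is the TCP and whose axes are the flange's). Camera axes: x right, y up, looking along -z (the intrinsics and any distortion apply to the point x, -y, -z); pixel columns grow to the right and rows downward; lengths in m; the calibration is good to about 2 mm. A picture is of the moment at which its call begins: read the wrist's pose just before it. There is no depth.
- ctrl.hand_in(): hands the job in; it is judged then, once.
The state is a dict: "time": time; "q": joint angles; "joint_velocities": joint speeds; "joint_efforts": joint torques, N m; "position": TCP position; "tool_rot": TCP orientation; "ft_force": force on the tool from outside, world axes, zero at the start; "wrist_torque": the same for the moment, N m; "opening": finger opening in m; "grip_force": force on a finger pad.
Only numpy, scipy, OpenCV 4.12 (cv2) and the standard library are available. Lean on these libraries where they do the work, as an engineer would, in place of code of your own. Each camera call takes 0.05 s, during which the arm holds its last target. There are 200 camera calls.

## Working session

There is one attempt and no reset: what is moved stays moved. The work goes in short steps, Python scripts to look and compute and a tool call to move; the robot and the scene stay as the last step left them, time stands still between calls to the robot, and variables do not carry over. Pictures are saved under pics/ and viewed, at most 14 in all, crops included, and the job is handed in when it is done.

Besides the shell and the picture viewer there is one more tool, called after "Call:" by a JSON object that holds its "api" and its "payload", one argument or row to a line. drive_tool: Moves the arm, as the interface text tells. Shift numbers are shares of 20 mm and turn numbers shares of 0.08 rad, none past 1 either way. Its arguments: {"type":"object","properties":{"commands":{"type":"array","items":{"type":"array"}},"hand":{"type":"number"},"newtons":{"type":"number"}},"required":["commands"]}

```bash
ls; mkdir -p pics
cat > h.py <<'E'
import numpy as np, cv2
from bench import ctrl
def snap(n,f):
    c=ctrl.read_camera(n); cv2.imwrite('pics/'+f,c['pixels'][:,:,::-1]); return c
E
python3 - <<'E'
from h import *
import pickle
for n in ['scene','top','wrist']:
    s=ctrl.state(); c=snap(n,n+'0.png'); c['st']=s; pickle.dump(c,open(n+'0.pkl','wb'))
    print(n,{k:(np.round(v,4).tolist() if hasattr(v,'__len__') else v) for k,v in c.items() if k not in('pixels','st')})
print(s, ctrl.tips_ahead)
a=[cv2.imread('pics/%s0.png'%n) for n in('scene','top')]
E
```

```text
pics
scene {'vertical_fov': 53.51559379942875, 'cx': 254.55916798507693, 'cy': 191.4908594526263, 'T': [[-0.9923, -0.0929, 0.0815, 0.6478], [0.1235, -0.7657, 0.6313, 0.6018], [0.0038, 0.6365, 0.7713, 0.8493], [0.0, 0.0, 0.0, 1.0]]}
top {'vertical_fov': 54.49112293728404, 'cx': 258.55399357493167, 'cy': 187.11225135169178, 'T': [[-0.01, 0.9848, -0.1734, 0.4175], [-0.9998, -0.0069, 0.0187, 0.0], [0.0172, 0.1736, 0.9847, 0.9778], [0.0, 0.0, 0.0, 1.0]]}
wrist {'vertical_fov': 61.445137520266165, 'cx': 255.6050667210077, 'cy': 195.05238465399327, 'mount': [[0.0001, 0.9475, 0.3197, 0.0835], [1.0, -0.0004, 0.0011, 0.0005], [0.0011, 0.3197, -0.9475, -0.1231], [0.0, 0.0, 0.0, 1.0]]}
{'time': 0.1, 'q': array([ 1.09309771e+00,  2.64658555e-01,  1.60523681e+00, -3.15713004e-05,
        1.27369598e+00, -3.69122458e-02]), 'joint_velocities': array([-0.00035716, -0.00181378, -0.00442601, -0.00012943, -0.00111537,
        0.00160818]), 'joint_efforts': array([ 2.16089325e-04, -5.03615570e+01, -3.58071506e+01,  7.30091287e-02,
        2.34217232e-02, -4.80712856e-05]), 'position': array([0.28773189, 0.60994099, 0.25952578]), 'tool_rot': array([-2.39716127e-04,  2.18608682e-01,  9.75812095e-01, -9.70285190e-04]), 'ft_force': array([-0.44752328,  1.12340559, -0.80038147]), 'wrist_torque': array([-0.00438751,  0.00415845,  0.03001494]), 'grip_force': 0.0, 'opening': 0.08831916224945807} 0.022
```

View pics/scene0.png

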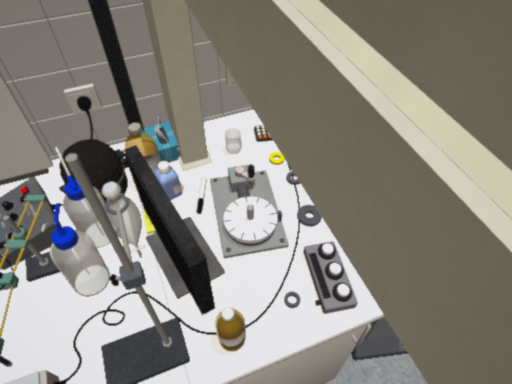

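View pics/top0.png

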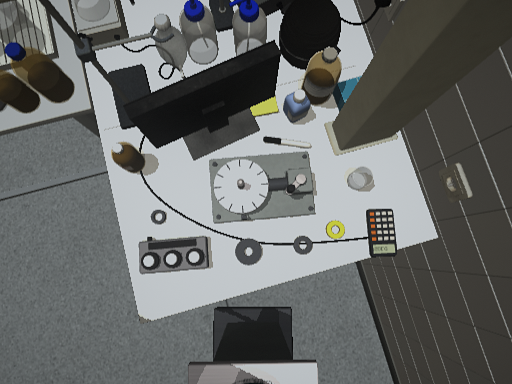

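The scene view shows dark rings at (309,215), (292,177) and (292,299), and a yellow one at (277,158). The top view shows the same three dark rings at (248,251), (303,245) and (158,216), the yellow ring at (335,229), the table at (240,186), the crank at (298,181) and the keys at (150,261), (172,258), (195,256). Next I'll measure these.

```bash
cat >> h.py <<'E'
def ray(c,u,v,st=None):
    H=c['pixels'].shape[0]; f=H/2/np.tan(np.radians(c['vertical_fov'])/2)
    d=np.array([(u-c['cx'])/f,-(v-c['cy'])/f,-1])
    T=c['T'] if 'T' in c else tool(st or c['st'])@c['mount']
    T=np.array(T); return T[:3,3],T[:3,:3]@d
def tool(s):
    from scipy.spatial.transform import Rotation as R
    q=s['tool_rot']; T=np.eye(4); T[:3,:3]=R.from_quat([q[1],q[2],q[3],q[0]]).as_matrix(); T[:3,3]=s['position']; return T
def plane(c,u,v,z):
    o,d=ray(c,u,v); return o+d*(z-o[2])/d[2]
def tri(obs):
    A=np.zeros((3,3));b=np.zeros(3)
    for c,u,v in obs:
        o,d=ray(c,u,v); d=d/np.linalg.norm(d); P=np.eye(3)-np.outer(d,d); A+=P;b+=P@o
    p=np.linalg.solve(A,b)
    return p,[float(np.linalg.norm(np.cross(p-ray(c,u,v)[0],ray(c,u,v)[1]/np.linalg.norm(ray(c,u,v)[1])))) for c,u,v in obs]
def proj(c,p):
    H=c['pixels'].shape[0]; f=H/2/np.tan(np.radians(c['vertical_fov'])/2)
    T=np.array(c['T']) if 'T' in c else tool(c['st'])@c['mount']
    q=np.linalg.inv(T)@np.r_[p,1]; return c['cx']+f*q[0]/-q[2], c['cy']-f*q[1]/-q[2]
def wrist(name):
    import pickle
    s=ctrl.state(); c=snap('wrist',name+'.png'); c['st']=s; pickle.dump(c,open(name+'.pkl','wb')); return c
def blob(c,u,v,r,lo,hi):
    """ellipse fit of outer contour of blob nearest (u,v) with grey in lo..hi"""
    g=cv2.cvtColor(c['pixels'],cv2.COLOR_RGB2GRAY); m=cv2.inRange(g,lo,hi)
    k=np.zeros_like(m); cv2.circle(k,(int(u),int(v)),int(r),255,-1); m&=k
    cs=cv2.findContours(m,cv2.RETR_EXTERNAL,cv2.CHAIN_APPROX_NONE)[0]; q=max(cs,key=cv2.contourArea)
    return cv2.fitEllipse(q), cv2.contourArea(q)
E
python3 - <<'E'
from h import *
import pickle
t=pickle.load(open('top0.pkl','rb'));s=pickle.load(open('scene0.pkl','rb'))
for n,a,b in [('A',(248,251),(309,215)),('B',(303,245),(292,177)),('C',(158,216),(292,299))]:
    ea,aa=blob(t,*a,18,0,110); eb,ab=blob(s,*b,16,0,110)
    print(n,np.round(ea[0],1),np.round(ea[1],1),np.round(eb[0],1),np.round(eb[1],1))
    p,e=tri([(t,*ea[0]),(s,*eb[0])]); print(p.round(4),np.round(e,4),plane(t,*ea[0],.012).round(4),plane(s,*eb[0],.012).round(4))
for n,a,b in [('armtip',(240,184),(250,206)),('kL',(150,261),(343,291)),('kM',(172,258),(335,270)),('kR',(195,256),(327,249)),('handle',(293,182),(250,171))]:
    print(n,*tri([(t,*a),(s,*b)]))
print('tool proj in scene',proj(s,s and ctrl.state()['position']))
w=[cv2.imread('pics/top0.png')[165:275,130:350],cv2.imread('pics/scene0.png')[140:320,200:360]]
cv2.imwrite('pics/crop0.png',np.vstack([cv2.resize(w[0],(770,385),interpolation=2)]))
cv2.imwrite('pics/crop1.png',cv2.resize(w[1],None,fx=3.3,fy=3.3,interpolation=2))
E
```

```text
A [248.3 250.2] [26.9 28.1] [310.8 213.7] [21.5 27.6]
[0.4206 0.011  0.0116] [0.0041 0.0041] [0.4244 0.0095 0.012 ] [0.4169 0.0128 0.012 ]
B [302.7 244.5] [16.1 27.7] [297.2 173.9] [19.8 25.2]
[ 0.4328 -0.1269  0.0237] [0.0046 0.0046] [ 0.4374 -0.1301  0.012 ] [ 0.4255 -0.1352  0.012 ]
C [158.1 216.6] [13.4 14.5] [291.6 299.5] [13.4 14.2]
[0.5129 0.2442 0.0031] [0.0001 0.0001] [0.5122 0.2419 0.012 ] [0.5142 0.2481 0.012 ]
armtip [0.58324331 0.02744624 0.09125822] [0.0016734702614799592, 0.0016734702614800668]
kL [0.3991867  0.25215752 0.03643821] [0.0011472155783397873, 0.0011472155783396264]
kM [0.40498708 0.19846561 0.03768598] [0.002151663056898893, 0.002151663056898795]
kR [0.40980143 0.14143233 0.03948584] [0.0015781426475196731, 0.001578142647519594]
handle [ 0.57818824 -0.09774492  0.08899352] [0.008265156040050391, 0.008265156040050481]
tool proj in scene (np.float64(537.6480323208976), np.float64(468.316031564426))
```

View pics/crop0.png

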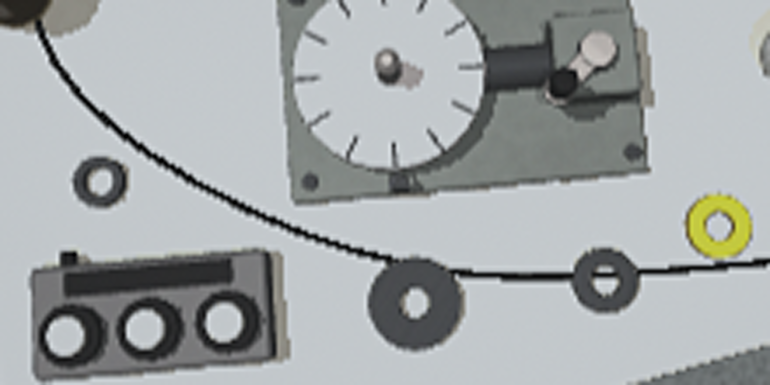

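View pics/wrist0.png

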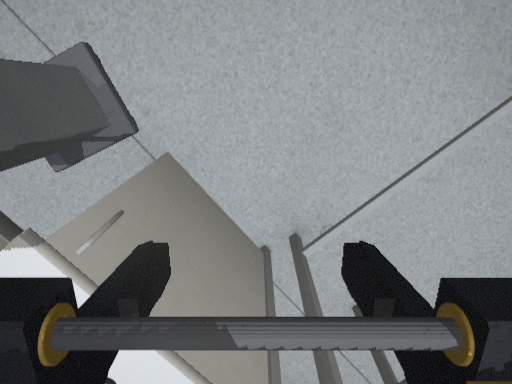

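Three dark rings are present. Their apparent outer diameters in the top view are about 27, 19 and 15.4 px, roughly 70, 50 and 40 mm:

| Ring | Top-view pixel | Identified as |
|---|---|---|
| A | (248,251) | spacer_68 |
| B | (303,245) | spacer_48 |
| C | (158,216) | spacer_38 |

The ring at (335,229) is yellow, so it is the lookalike and not meant. The enlarged crop confirms this. The wrist view shows only the floor and the cart. I'll move above the work for a wrist look.

Call:
{"api": "drive_tool", "payload": {
  "commands": [
    [[0,-0.95,0],[0,0,-0.551]],
    [[0,-0.95,0],[0,0,-0.551]],
    [[0,-0.95,0],[0,0,-0.551]],
    [[0,-0.95,0],[0,0,-0.551]],
    [[0,-0.95,0],[0,0,-0.551]],
    [[0,-0.95,0],[0,0,-0.551]],
    [[0,-0.95,0],[0,0,-0.551]],
    [[0,-0.95,0],[0,0,-0.551]],
    [[0,-0.95,0],[0,0,-0.551]],
    [[0,-0.95,0],[0,0,-0.551]]
  ]
}}

```text
time: 0.98
position: [0.2423, 0.4264, 0.2603]
tool_rot: [-0.0, -0.001, 1.0, -0.0]
ft_force: [0.0, 0.4, 0.3]
opening: 0.088
grip_force: 0.0
```

Call:
{"api": "drive_tool", "payload": {
  "commands": [
    [[-0.51,-0.94,-0.1],[0,0,0]],
    [[-0.51,-0.94,-0.1],[0,0,0]],
    [[-0.51,-0.94,-0.1],[0,0,0]],
    [[-0.51,-0.94,-0.1],[0,0,0]],
    [[-0.51,-0.94,-0.1],[0,0,0]],
    [[-0.51,-0.94,-0.1],[0,0,0]],
    [[-0.51,-0.94,-0.1],[0,0,0]],
    [[-0.51,-0.94,-0.1],[0,0,0]],
    [[-0.51,-0.94,-0.1],[0,0,0]],
    [[-0.51,-0.94,-0.1],[0,0,0]]
  ]
}}

```text
time: 1.82
position: [0.3449, 0.2384, 0.2806]
tool_rot: [-0.0, -0.0, 1.0, -0.0]
ft_force: [-0.7, -0.6, -0.5]
opening: 0.0881
grip_force: 0.0
```

Call:
{"api": "drive_tool", "payload": {
  "commands": [
    [[-0.51,-0.94,-0.1],[0,0,0]],
    [[-0.51,-0.94,-0.1],[0,0,0]],
    [[-0.51,-0.94,-0.1],[0,0,0]],
    [[-0.51,-0.94,-0.1],[0,0,0]],
    [[-0.51,-0.94,-0.1],[0,0,0]],
    [[-0.51,-0.94,-0.1],[0,0,0]],
    [[-0.51,-0.94,-0.1],[0,0,0]],
    [[-0.51,-0.94,-0.1],[0,0,0]],
    [[-0.51,-0.94,-0.1],[0,0,0]],
    [[0,0,0],[0,0,0]]
  ]
}}

```text
time: 2.65
position: [0.4378, 0.0679, 0.2989]
tool_rot: [0.001, 0.001, 1.0, -0.001]
ft_force: [0.3, -0.4, -0.1]
opening: 0.0881
grip_force: 0.0
```

Run:
```python
from h import *
c=wrist('w1'); s=c['st']; print(s['position'],tool(s)[:3,:3].round(4).tolist(),s['time'],s['ft_force'])
cv2.imwrite('pics/w1b.png',cv2.resize(cv2.imread('pics/w1.png'),(768,576)))
```

```text
[0.43783096 0.06787431 0.29894097] [[-1.0, 0.0029, 0.001], [0.0029, 1.0, -0.0014], [-0.001, -0.0014, -1.0]] 2.65 [ 0.3162196  -0.37030654 -0.13658913]
```

View pics/w1b.png

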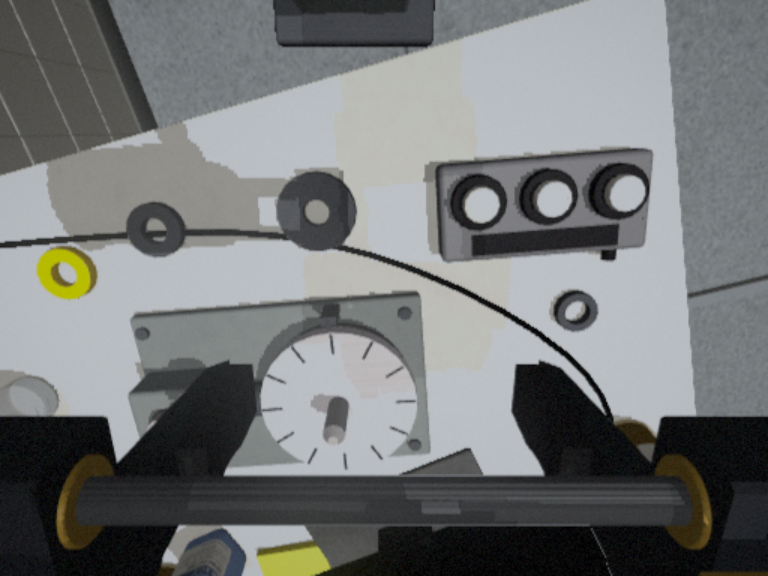

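The wrist view (1.5x) shows ring A at (316,210), ring B at (156,229), ring C at (575,310), the yellow ring at (66,272), the arbor tip near (333,437), the keys at (480,206), (548,195), (626,190) and the pointer at (331,312). I see no fourth ring. Now to measure.

```bash
cat >> h.py <<'E'
def ring(c,u,v,r,thr=100):
    "outer-outline ellipse of dark ring near u,v; opening removes the cable"
    g=cv2.cvtColor(c['pixels'],cv2.COLOR_RGB2GRAY); g=cv2.resize(g,None,fx=3,fy=3,interpolation=cv2.INTER_CUBIC)
    m=(g<thr).astype(np.uint8)*255; k=np.zeros_like(m); cv2.circle(k,(int(3*u+1),int(3*v+1)),int(3*r),255,-1); m&=k
    q=max(cv2.findContours(m,cv2.RETR_EXTERNAL,cv2.CHAIN_APPROX_NONE)[0],key=cv2.contourArea)
    k=cv2.drawContours(np.zeros_like(m),[q],-1,255,-1)
    k=cv2.morphologyEx(k,cv2.MORPH_OPEN,cv2.getStructuringElement(2,(15,15)))
    q=max(cv2.findContours(k,cv2.RETR_EXTERNAL,cv2.CHAIN_APPROX_NONE)[0],key=cv2.contourArea)
    (x,y),ax,an=cv2.fitEllipse(q); return ((x-1)/3,(y-1)/3),(ax[0]/3,ax[1]/3)
def bright(c,u,v,r,thr=150):
    g=cv2.cvtColor(c['pixels'],cv2.COLOR_RGB2GRAY); m=(g>thr).astype(np.uint8)*255
    k=np.zeros_like(m); cv2.circle(k,(int(u),int(v)),int(r),255,-1); m&=k
    q=max(cv2.findContours(m,cv2.RETR_EXTERNAL,cv2.CHAIN_APPROX_NONE)[0],key=cv2.contourArea); return cv2.fitEllipse(q)[0]
E
python3 - <<'E'
from h import *
import pickle
t=pickle.load(open('top0.pkl','rb'));w=pickle.load(open('w1.pkl','rb'));s0=pickle.load(open('scene0.pkl','rb'))
f=192/np.tan(np.radians(w['vertical_fov'])/2)
for n,a,b,r in [('A',(248,250),(210.7,140),30),('B',(302.7,244.5),(104,152.7),23),('C',(158,216.6),(383.5,206.7),18)]:
    ea,xa=ring(t,*a,r*.62); eb,xb=ring(w,*b,r)
    p=plane(w,*eb,.006); o=ray(w,*eb)[0]; D=np.linalg.norm(p-o)
    print(n,np.round(ea,1),np.round(xa,1),np.round(eb,1),np.round(xb,1),'diam',xb[1]*D/f,xa[1]*.99/373)
    P,e=tri([(t,*ea),(w,*eb)]); print('  tri',P.round(4),np.round(e,4),'w',p.round(4),'t',plane(t,*ea,.006).round(4))
for n,a,b in [('kL',(150,261),(417.5,126.7)),('kM',(172,258),(365,130)),('kR',(195,256),(320,137))]:
    ea=bright(t,*a,9); eb=bright(w,*b,15); P,e=tri([(t,*ea),(w,*eb)]); print(n,P.round(4),np.round(e,4),plane(w,*eb,.042).round(4))
for n,a,b in [('tip',(240,184),(222,291)),]:
    P,e=tri([(t,*a),(w,*b)]); print(n,P.round(4),np.round(e,4),plane(w,*b,.1),plane(t,*a,.1))
for n,a,b in [('monitorBL',(150,150),(205,300)),('pillar',(335,150),(190,167))]: print(n,*tri([(t,*a),(s0,*b)]))
E
```

```text
A [248.2 251.1] [25.7 26.1] [210.7 140.5] [52.1 53.6] diam 0.07053553775817754 0.06917059317990219
  tri [0.4217 0.0096 0.0028] [0.0004 0.0004] w [0.4208 0.0098 0.006 ] t [0.4219 0.0099 0.006 ]
B [302.5 244.7] [17.4 18.8] [103.6 152.3] [34.9 41.7] diam 0.060398141058500304 0.04979800727987417
  tri [ 0.4366 -0.1309  0.0046] [0.0005 0.0005] w [ 0.4359 -0.1305  0.006 ] t [ 0.437  -0.1304  0.006 ]
C [158.3 216.5] [13.5 15. ] [383.  206.6] [26.3 28.8] diam 0.042623390749818864 0.039845541782737096
  tri [0.5134 0.2439 0.0024] [0. 0.] w [0.5121 0.2423 0.006 ] t [0.513 0.243 0.006]
kL [0.4011 0.2529 0.0484] [0.0001 0.0001] [0.402 0.256 0.042]
kM [0.4055 0.1983 0.0465] [0.0004 0.0004] [0.4063 0.1996 0.042 ]
kR [0.4097 0.143  0.0479] [0.0003 0.0003] [0.4106 0.1439 0.042 ]
tip [0.5796 0.028  0.1026] [0.0004 0.0004] [0.58163011 0.02802049 0.1       ] [0.5800114  0.02769305 0.1       ]
monitorBL [0.69297895 0.25270657 0.06090221] [0.016750663686411905, 0.016750663686411937]
pillar [ 0.72534164 -0.24411469 -0.04394648] [0.02195258834734978, 0.021952588347349845]
```

Call:
{"api": "drive_tool", "payload": {
  "commands": [
    [[0.1,-0.363,0.93],[0,0,0]],
    [[0.1,-0.363,0.93],[0,0,0]],
    [[0.1,-0.363,0.93],[0,0,0]],
    [[0.1,-0.363,0.93],[0,0,0]],
    [[0.1,-0.363,0.93],[0,0,0]],
    [[0.1,-0.363,0.93],[0,0,0]],
    [[0.1,-0.363,0.93],[0,0,0]],
    [[0.1,-0.363,0.93],[0,0,0]],
    [[0,0,0],[0,0,0]],
    [[0,0,0],[0,0,0]]
  ]
}}

```text
time: 3.53
position: [0.4191, 0.013, 0.1489]
tool_rot: [-0.002, 0.0, 1.0, 0.0]
ft_force: [0.9, 0.1, 0.0]
opening: 0.088
grip_force: 0.0
```

Run:
```python
from h import *
c=wrist('w2'); s=c['st']; print(s['position'],tool(s)[:3,:2].round(4).tolist())
p0=proj(c,(.4215,.0098,.006)); print(p0)
e,x=ring(c,*p0,90); print(e,x,plane(c,*e,.012),plane(c,*e,.006))
f=192/np.tan(np.radians(c['vertical_fov'])/2); o=ray(c,*e)[0]; print('diam',np.array(x)*np.linalg.norm(o-plane(c,*e,.012))/f)
e2=bright(c,*e,22,115); print('bore',e2,plane(c,*e2,.006))
```

```text
[0.41907496 0.01296963 0.14893923] [[-1.0, 0.0002], [0.0002, 1.0], [0.0032, 0.0006]]
(np.float64(251.61628340516722), np.float64(191.25933508747482))
(249.556884765625, 195.12483723958334) (73.0301005045573, 176.9454142252604) [0.42302544 0.00811716 0.012     ] [0.4250263  0.00799635 0.006     ]
diam [0.0620345  0.15030406]
bore (252.05186462402344, 190.2339324951172) [0.42056927 0.01018034 0.006     ]
```

View pics/w2.png

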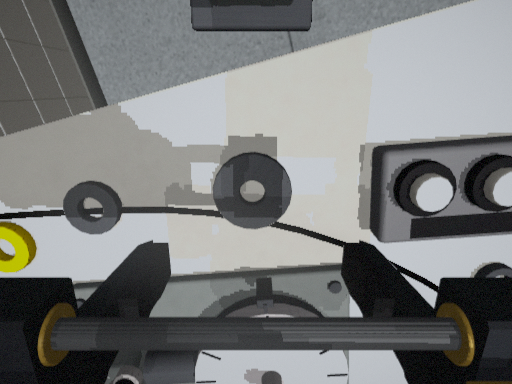

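Ring A is centred at about (252,190), with its outline spanning columns 213–291 and rows 152–229. That puts it at (0.421, 0.010). Going down and gripping.

Call:
{"api": "drive_tool", "payload": {
  "commands": [
    [[-0.012,-0.02,0.77],[0,0,0]],
    [[-0.012,-0.02,0.77],[0,0,0]],
    [[-0.012,-0.02,0.77],[0,0,0]],
    [[-0.012,-0.02,0.77],[0,0,0]],
    [[-0.012,-0.02,0.77],[0,0,0]],
    [[-0.012,-0.02,0.77],[0,0,0]],
    [[-0.012,-0.02,0.77],[0,0,0]],
    [[-0.012,-0.02,0.77],[0,0,0]],
    [[0,0,0],[0,0,0]],
    [[0,0,0],[0,0,0]]
  ]
}}

```text
time: 4.42
position: [0.4231, 0.0096, 0.0274]
tool_rot: [0.0, -0.0, 1.0, 0.0]
ft_force: [-0.1, -0.2, -0.5]
opening: 0.088
grip_force: 0.0
```

Call:
{"api": "drive_tool", "payload": {
  "commands": [
    [[0,0,0],[0,0,0]],
    [[0,0,0],[0,0,0]],
    [[0,0,0],[0,0,0]],
    [[0,0,0],[0,0,0]],
    [[0,0,0],[0,0,0]],
    [[0,0,0],[0,0,0]],
    [[0,0,0],[0,0,0]],
    [[0,0,0],[0,0,0]],
    [[0,0,0],[0,0,0]],
    [[0,0,0],[0,0,0]]
  ],
  "hand": -1,
  "newtons": 35
}}

```text
time: 5.25
position: [0.4236, 0.0092, 0.0279]
tool_rot: [0.001, 0.0, 1.0, 0.0]
ft_force: [-0.9, 1.9, 6.4]
opening: 0.0652
grip_force: 34.9
```

Call:
{"api": "drive_tool", "payload": {
  "commands": [
    [[0,0,-0.5],[0,0,0]],
    [[0,0,-0.9],[0,0,0]],
    [[0,0,-0.9],[0,0,0]],
    [[0,0,-0.9],[0,0,0]],
    [[0,0,-0.9],[0,0,0]],
    [[0,0,-0.9],[0,0,0]],
    [[0,0,-0.9],[0,0,0]],
    [[0,0,-0.6],[0,0,0]],
    [[0,0,0],[0,0,0]],
    [[0,0,0],[0,0,0]]
  ]
}}

```text
time: 6.08
position: [0.4225, 0.0089, 0.1572]
tool_rot: [0.001, 0.0, 1.0, -0.0]
ft_force: [-0.2, -0.1, -2.5]
opening: 0.0656
grip_force: 34.9
```

Run:
```python
from h import *
c=wrist('w3'); s=c['st']; print(s['position'],s['opening'],s['grip_force'])
cv2.imwrite('pics/w3b.png',cv2.resize(cv2.imread('pics/w3.png')[160:384,90:420],(792,538)))
```

```text
[0.42250425 0.0089049  0.15719036] 0.06556367227587015 34.91746174637228
```

View pics/w3b.png

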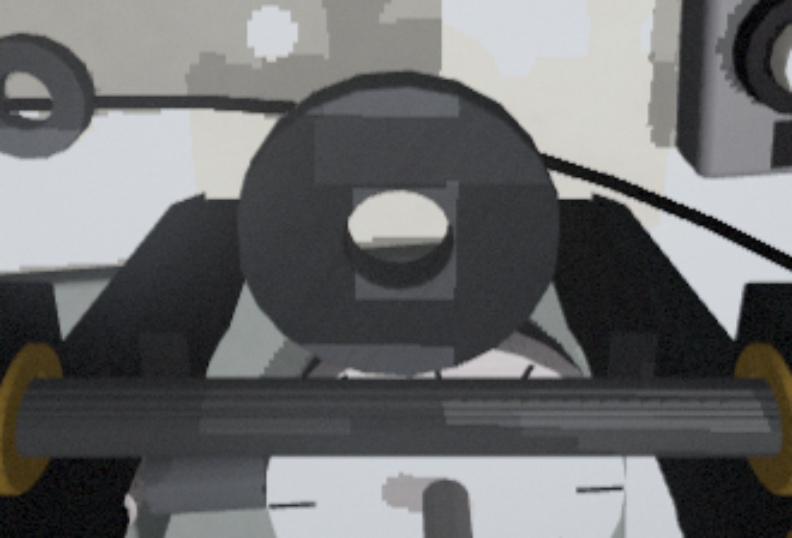

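The ring is held level. Its outline spans crop columns 240–558, and the rim of the bore is centred near (400,240). Next I'll find the arbor tip precisely from the existing views.

Run:
```python
from h import *
import pickle
L=lambda n:pickle.load(open(n+'.pkl','rb'))
im=[]
for n,(u,v) in [('w1',(222,285)),('w3',(275,366)),('top0',(240,184)),('scene0',(250,210))]:
    p=L(n)['pixels'][:,:,::-1]; p=cv2.copyMakeBorder(p,0,40,0,0,0)
    q=cv2.resize(p[v-18:v+18,u-24:u+24],None,fx=8,fy=8,interpolation=0); im.append(q)
cv2.imwrite('pics/arb.png',np.vstack([np.hstack(im[:2]),np.hstack(im[2:])]))
w=L('w3'); u,v=90+400/2.4,160+240/2.4
p=plane(w,u,v,w['st']['position'][2]-.0159); print('ring in hand',p,p-w['st']['position'])
for n in ['w1','w3','top0','scene0']: print(n,np.round(proj(L(n),(.580,.028,.1)),1))
```

```text
ring in hand [0.41945011 0.00973603 0.14129036] [-0.00305414  0.00083113 -0.0159    ]
w1 [221.9 289.8]
w3 [280.2 417.3]
top0 [239.9 184. ]
scene0 [252.  204.1]
```

View pics/arb.png

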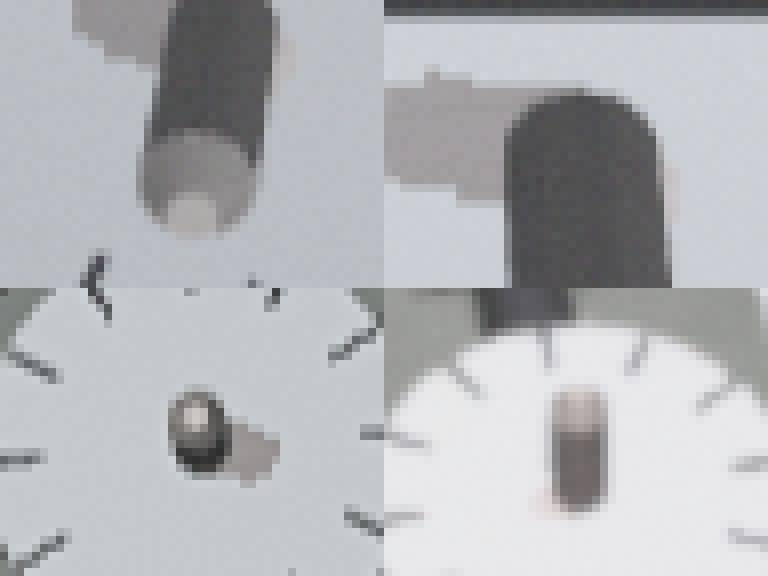

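Run:
```python
from h import *
import pickle
L=lambda n:pickle.load(open(n+'.pkl','rb'))
w1,w3,t,s=map(L,['w1','w3','top0','scene0'])
print(tri([(w1,221.3,293.1),(t,239.9,181.4),(s,249.7,204.9)]),tri([(w1,221.3,293.1),(t,239.9,181.4)]))
for c,u,v in [(w1,221.3,293.1),(t,239.9,181.4),(s,249.7,204.9)]: print(plane(c,u,v,.1).round(4))
print('foot near edge w3',plane(w3,276.1,359,.048))
# bias refs: ring A via scene / keys
for c,u,v in [(w1,210.7,140.3),(t,248.2,251.1)]: print('A',plane(c,u,v,.006).round(4))
```

```text
(array([0.58619197, 0.02755844, 0.09762852]), [0.0007647053317908086, 0.0007415885836447025, 0.0006719389405793915]) (array([0.58665126, 0.0273752 , 0.09734463]), [0.0006627596575703588, 0.0006627596575703409])
[0.5845 0.0271 0.1   ]
[0.5863 0.0279 0.1   ]
[0.5859 0.0298 0.1   ]
foot near edge w3 [0.57609575 0.02787105 0.048     ]
A [0.4206 0.0098 0.006 ]
A [0.422  0.0099 0.006 ]
```

Call:
{"api": "drive_tool", "payload": {
  "commands": [
    [[-0.9,0.1,0],[0,0,0]],
    [[-0.9,0.1,0],[0,0,0]],
    [[-0.9,0.1,0],[0,0,0]],
    [[-0.9,0.1,0],[0,0,0]],
    [[-0.9,0.1,0],[0,0,0]],
    [[-0.9,0.1,0],[0,0,0]],
    [[-0.9,0.1,0],[0,0,0]],
    [[-0.9,0.1,0],[0,0,0]],
    [[-0.9,0.1,0],[0,0,0]],
    [[0,0,0],[0,0,0]]
  ]
}}

```text
time: 6.97
position: [0.5864, 0.0272, 0.155]
tool_rot: [-0.0, -0.0, 1.0, 0.0]
ft_force: [-0.2, -0.1, -2.5]
opening: 0.0651
grip_force: 34.9
```

Call:
{"api": "drive_tool", "payload": {
  "commands": [
    [[0,0,0],[0,0,0]],
    [[0,0,0],[0,0,0]],
    [[0,0,0],[0,0,0]],
    [[0,0,0],[0,0,0]],
    [[0,0,0],[0,0,0]],
    [[0,0,0],[0,0,0]],
    [[0,0,0],[0,0,0]],
    [[0,0,0],[0,0,0]],
    [[0,0,0],[0,0,0]],
    [[0,0,0],[0,0,0]]
  ]
}}

```text
time: 7.8
position: [0.5845, 0.027, 0.1568]
tool_rot: [0.0, -0.0, 1.0, 0.0]
ft_force: [0.2, 0.4, -2.5]
opening: 0.0653
grip_force: 34.9
```

Run:
```python
from h import *
c=wrist('w4'); s=c['st']; print(s['position'],s['opening'],s['grip_force'],tool(s)[:3,2])
cv2.imwrite('pics/w4b.png',cv2.resize(cv2.imread('pics/w4.png')[150:340,140:370],(690,570)))
```

```text
[0.58449566 0.02703851 0.15680993] 0.06525341419171315 34.91773017682135 [ 1.89653420e-04  5.43157451e-06 -9.99999982e-01]
```

View pics/w4b.png

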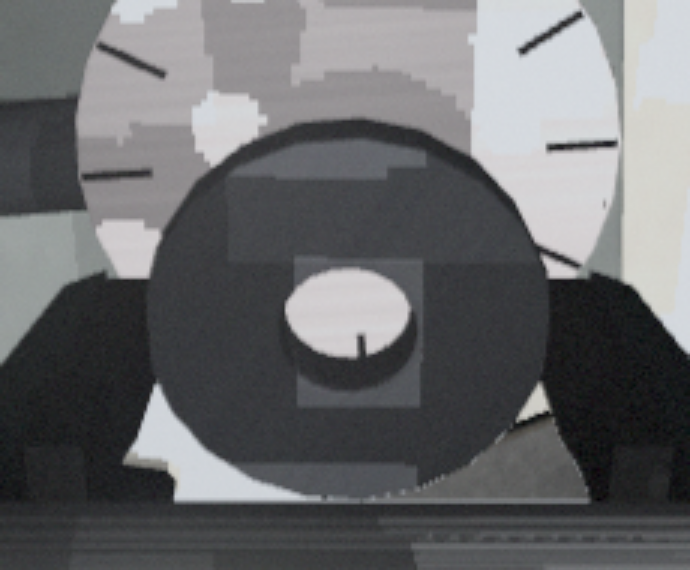

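Call:
{"api": "drive_tool", "payload": {
  "commands": [
    [[-0.18,0,0.25],[0,0,0]],
    [[0,0,0.25],[0,0,0]],
    [[0,0,0.25],[0,0,0]],
    [[0,0,0.25],[0,0,0]],
    [[0,0,0.25],[0,0,0]],
    [[0,0,0.25],[0,0,0]],
    [[0,0,0.25],[0,0,0]],
    [[0,0,0.2],[0,0,0]],
    [[0,0,0.1],[0,0,0]],
    [[0,0,0],[0,0,0]]
  ]
}}

```text
time: 8.68
position: [0.5876, 0.027, 0.115]
tool_rot: [-0.001, 0.0, 1.0, -0.0]
ft_force: [-0.3, 0.5, -2.3]
opening: 0.0655
grip_force: 34.9
```

Run:
```python
from h import *
c=wrist('w5'); s=c['st']; print(s['position'],s['opening'],s['ft_force'],s['wrist_torque'])
t=snap('top','t5.png')
cv2.imwrite('pics/w5b.png',np.hstack([cv2.resize(cv2.imread('pics/w5.png')[210:310,200:310],(440,400),interpolation=2),cv2.resize(cv2.imread('pics/t5.png')[150:240,200:280],(355,400),interpolation=2)]))
```

```text
[0.5876306  0.0270117  0.11498158] 0.06554246233392143 [-0.33677013  0.51863153 -2.25646459] [ 0.05686247 -0.00646282 -0.00345563]
```

View pics/w5b.png

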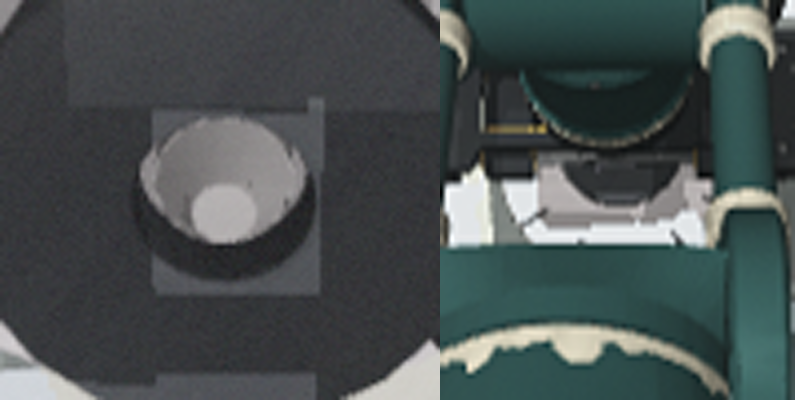

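The arbor tip shows inside the bore at crop (224,212), with the bore centre at (225,197). So the ring must go about 1.8 mm further ahead, then down.

Call:
{"api": "drive_tool", "payload": {
  "commands": [
    [[-0.09,0,0],[0,0,0]],
    [[0,0,0.23],[0,0,0]],
    [[0,0,0.23],[0,0,0]],
    [[0,0,0.23],[0,0,0]],
    [[0,0,0.23],[0,0,0]],
    [[0,0,0.23],[0,0,0]],
    [[0,0,0.23],[0,0,0]],
    [[0,0,0.23],[0,0,0]],
    [[0,0,0.2],[0,0,0]],
    [[0,0,0],[0,0,0]]
  ]
}}

```text
time: 9.62
position: [0.5891, 0.027, 0.0782]
tool_rot: [-0.001, 0.0, 1.0, -0.0]
ft_force: [1.2, 0.0, -3.4]
opening: 0.0657
grip_force: 34.9
```

Call:
{"api": "drive_tool", "payload": {
  "commands": [
    [[0,0,0.03],[0,0,0]],
    [[0,0,0.03],[0,0,0]],
    [[0,0,0],[0,0,0]],
    [[0,0,0],[0,0,0]],
    [[0,0,0],[0,0,0]],
    [[0,0,0],[0,0,0]],
    [[0,0,0],[0,0,0]],
    [[0,0,0],[0,0,0]],
    [[0,0,0],[0,0,0]],
    [[0,0,0],[0,0,0]]
  ]
}}

```text
time: 10.45
position: [0.5899, 0.027, 0.0783]
tool_rot: [0.0, -0.0, 1.0, 0.0]
ft_force: [0.1, -0.6, -3.5]
opening: 0.0655
grip_force: 34.9
```

Call:
{"api": "drive_tool", "payload": {
  "commands": [
    [[0,0,0.02],[0,0,0]],
    [[0,0,0],[0,0,0]],
    [[0,0,0],[0,0,0]],
    [[0,0,0],[0,0,0]],
    [[0,0,0],[0,0,0]],
    [[0,0,-0.8],[0,0,0]],
    [[0,0,-0.9],[0,0,0]],
    [[0,0,-0.9],[0,0,0]],
    [[0,0,-0.9],[0,0,0]],
    [[0,0,-0.9],[0,0,0]]
  ],
  "hand": 1
}}

```text
time: 11.28
position: [0.5898, 0.027, 0.1668]
tool_rot: [0.0, 0.0, 1.0, 0.0]
ft_force: [-0.4, -1.4, -1.6]
opening: 0.0883
grip_force: 0.0
```

Call:
{"api": "drive_tool", "payload": {
  "commands": [
    [[0.9,-0.9,0],[0,0,0]],
    [[0.9,-0.9,0],[0,0,0]],
    [[0.9,-0.9,0],[0,0,0]],
    [[0.9,-0.9,0],[0,0,0]],
    [[0.9,-0.9,0],[0,0,0]],
    [[0.9,-0.9,0],[0,0,0]],
    [[0.9,-0.9,0],[0,0,0]],
    [[0.9,-0.9,0],[0,0,0]],
    [[0.4,-0.5,0.4],[0,0,0]],
    [[0,0,0],[0,0,0]]
  ]
}}

```text
time: 12.12
position: [0.4356, -0.1281, 0.157]
tool_rot: [-0.001, 0.001, 1.0, -0.0]
ft_force: [-1.1, 0.7, -0.3]
opening: 0.0882
grip_force: 0.0
```

Run:
```python
from h import *
c=wrist('w6'); s=c['st']; print(s['position'],s['opening'],s['ft_force'])
p0=proj(c,(.4365,-.1305,.006)); print(p0)
cv2.imwrite('pics/w6b.png',cv2.resize(cv2.imread('pics/w6.png'),(768,576)))
```

```text
[ 0.43562141 -0.12810701  0.15702452] 0.0882291207050636 [-1.11579428  0.67938813 -0.28267523]
(np.float64(252.7150424607265), np.float64(186.61468714735412))
```

View pics/w6b.png

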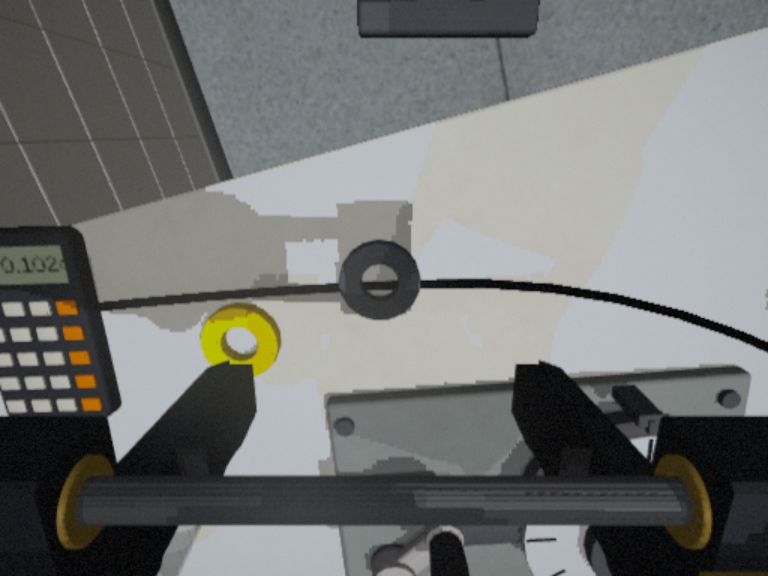

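Ring B is at (380,279), i.e. (253,186) at full scale, as predicted. The yellow ring at (240,341) is clear of the fingers.

Call:
{"api": "drive_tool", "payload": {
  "commands": [
    [[-0.01,-0.014,0.8],[0,0,0]],
    [[-0.01,-0.014,0.8],[0,0,0]],
    [[-0.01,-0.014,0.8],[0,0,0]],
    [[-0.01,-0.014,0.8],[0,0,0]],
    [[-0.01,-0.014,0.8],[0,0,0]],
    [[0,-0.014,0.8],[0,0,0]],
    [[0,-0.014,0.8],[0,0,0]],
    [[0,-0.014,0.8],[0,0,0]],
    [[0,0,0.2],[0,0,0]],
    [[0,0,0],[0,0,0]]
  ],
  "hand": 0.5
}}

```text
time: 13.0
position: [0.4385, -0.1282, 0.0249]
tool_rot: [-0.001, -0.0, 1.0, 0.001]
ft_force: [-1.1, -0.1, 0.3]
opening: 0.0662
grip_force: 0.0
```

Call:
{"api": "drive_tool", "payload": {
  "commands": [
    [[0,0,0],[0,0,0]],
    [[0,0,0],[0,0,0]],
    [[0,0,0],[0,0,0]],
    [[0,0,0],[0,0,0]],
    [[0,0,0],[0,0,0]],
    [[0,0,0],[0,0,0]],
    [[0,0,0],[0,0,0]],
    [[0,0,0],[0,0,0]],
    [[0,0,0],[0,0,0]],
    [[0,0,0],[0,0,0]]
  ],
  "hand": -1,
  "newtons": 35
}}

```text
time: 13.83
position: [0.44, -0.1295, 0.027]
tool_rot: [0.001, 0.0, 1.0, -0.0]
ft_force: [0.5, 0.8, 6.0]
opening: 0.0463
grip_force: 34.9
```

Call:
{"api": "drive_tool", "payload": {
  "commands": [
    [[0,0,-0.5],[0,0,0]],
    [[0,0,-0.9],[0,0,0]],
    [[0,0,-0.9],[0,0,0]],
    [[0,0,-0.9],[0,0,0]],
    [[0,0,-0.9],[0,0,0]],
    [[0,0,-0.9],[0,0,0]],
    [[0,0,-0.9],[0,0,0]],
    [[0,0,-0.8],[0,0,0]],
    [[0,0,0],[0,0,0]],
    [[0,0,0],[0,0,0]]
  ]
}}

```text
time: 14.67
position: [0.4391, -0.1294, 0.1606]
tool_rot: [0.001, 0.0, 1.0, -0.0]
ft_force: [-0.1, 0.2, -1.9]
opening: 0.0461
grip_force: 34.9
```

Call:
{"api": "drive_tool", "payload": {
  "commands": [
    [[-0.94,0.97,0],[0,0,0]],
    [[-0.94,0.97,0],[0,0,0]],
    [[-0.94,0.97,0],[0,0,0]],
    [[-0.94,0.97,0],[0,0,0]],
    [[-0.94,0.97,0],[0,0,0]],
    [[-0.94,0.97,0],[0,0,0]],
    [[-0.94,0.97,0],[0,0,0]],
    [[-0.94,0.97,0],[0,0,0]],
    [[0,0,0],[0,0,0]],
    [[0,0,0],[0,0,0]]
  ]
}}

```text
time: 15.5
position: [0.5885, 0.0268, 0.1577]
tool_rot: [-0.002, -0.001, 1.0, -0.0]
ft_force: [0.6, 0.6, -1.7]
opening: 0.0459
grip_force: 34.9
```

Call:
{"api": "drive_tool", "payload": {
  "commands": [
    [[0,0,0.3],[0,0,0]],
    [[0,0,0.3],[0,0,0]],
    [[0,0,0.3],[0,0,0]],
    [[0,0,0.3],[0,0,0]],
    [[0,0,0.3],[0,0,0]],
    [[0,0,0.2],[0,0,0]],
    [[0,0,0.1],[0,0,0]],
    [[0,0,0],[0,0,0]],
    [[0,0,0],[0,0,0]],
    [[0,0,0],[0,0,0]]
  ]
}}

```text
time: 16.33
position: [0.5896, 0.026, 0.1243]
tool_rot: [0.0, -0.0, 1.0, -0.0]
ft_force: [0.4, -0.7, -2.0]
opening: 0.0462
grip_force: 34.9
```

Run:
```python
from h import *
c=wrist('w7'); s=c['st']; print(s['position'],s['opening'],s['ft_force'])
cv2.imwrite('pics/w7b.png',cv2.resize(cv2.imread('pics/w7.png')[195:315,180:330],(750,600),interpolation=2))
```

```text
[0.5896007  0.02600228 0.12431083] 0.046166243014379535 [ 0.42421512 -0.65749815 -2.02901971]
```

View pics/w7b.png

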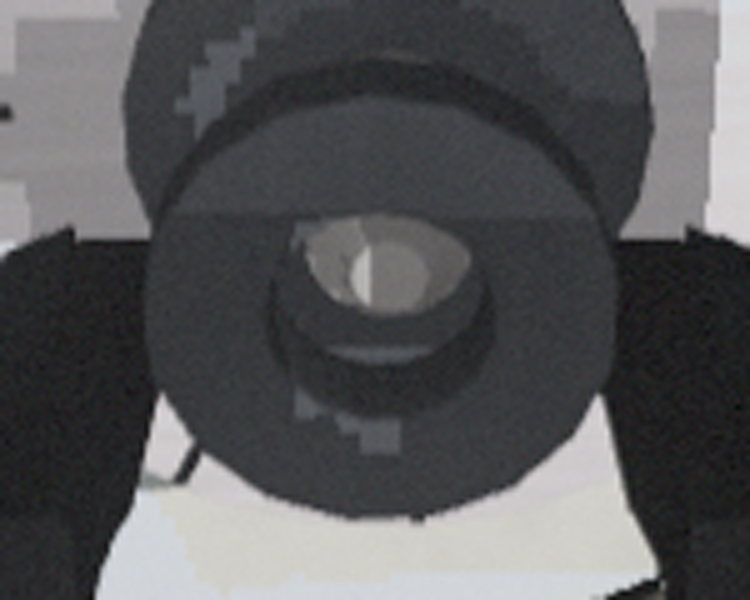

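The tip shows inside the bore at crop (390,277), with the bore's top rim centred at (380,316). Computing the offset.

```bash
cat >> h.py <<'E'
def off(name,top,tip,o,k,ztop,ztip=.1):
    import pickle
    c=pickle.load(open(name+'.pkl','rb')); f=lambda p,z:plane(c,o[0]+p[0]/k-.5,o[1]+p[1]/k-.5,z)
    a,b=f(top,ztop),f(tip,ztip); print('bore',a,'tip',b,'move',(b-a)*1000)
E
python3 - <<'E'
from h import *
off('w5',(225.5,197.5),(224,212),(200,210),4,.0991)
off('w7',(380,316),(390,277),(180,195),5,.1243-.027+.012)
E
```

```text
bore [0.5839161 0.0274603 0.0991   ] tip [0.58538868 0.02727905 0.1       ] move [ 1.47257964 -0.18125558  0.9       ]
bore [0.58476941 0.0262689  0.1093    ] tip [0.58556039 0.02727774 0.1       ] move [ 0.79098454  1.00883829 -9.3       ]
```

Call:
{"api": "drive_tool", "payload": {
  "commands": [
    [[-0.04,0.05,0],[0,0,0]],
    [[0,0,0.23],[0,0,0]],
    [[0,0,0.23],[0,0,0]],
    [[0,0,0.23],[0,0,0]],
    [[0,0,0.23],[0,0,0]],
    [[0,0,0.23],[0,0,0]],
    [[0,0,0.23],[0,0,0]],
    [[0,0,0.23],[0,0,0]],
    [[0,0,0.18],[0,0,0]],
    [[0,0,0],[0,0,0]]
  ]
}}

```text
time: 17.22
position: [0.5899, 0.027, 0.0875]
tool_rot: [-0.0, 0.0, 1.0, -0.0]
ft_force: [-0.3, -0.2, -1.0]
opening: 0.0462
grip_force: 34.9
```

Call:
{"api": "drive_tool", "payload": {
  "commands": [
    [[0,0,0.02],[0,0,0]],
    [[0,0,0],[0,0,0]],
    [[0,0,0],[0,0,0]],
    [[0,0,0],[0,0,0]],
    [[0,0,0],[0,0,0]],
    [[0,0,0],[0,0,0]],
    [[0,0,0],[0,0,0]],
    [[0,0,0],[0,0,0]],
    [[0,0,0],[0,0,0]],
    [[0,0,0],[0,0,0]]
  ]
}}

```text
time: 18.05
position: [0.5901, 0.027, 0.0877]
tool_rot: [-0.0, -0.0, 1.0, 0.0]
ft_force: [-0.7, 0.7, -2.1]
opening: 0.0461
grip_force: 34.9
```

Call:
{"api": "drive_tool", "payload": {
  "commands": [
    [[0,0,0],[0,0,0]],
    [[0,0,0],[0,0,0]],
    [[0,0,0],[0,0,0]],
    [[0,0,0],[0,0,0]],
    [[0,0,-0.8],[0,0,0]],
    [[0,0,-0.9],[0,0,0]],
    [[0,0,-0.9],[0,0,0]],
    [[0,0,-0.9],[0,0,0]],
    [[0,0.9,0],[0,0,0]],
    [[0,0.9,0],[0,0,0]]
  ],
  "hand": 0.9
}}

```text
time: 18.88
position: [0.5916, 0.0627, 0.16]
tool_rot: [0.002, 0.001, 1.0, 0.0]
ft_force: [0.2, 0.9, -0.5]
opening: 0.0838
grip_force: 0.0
```

Call:
{"api": "drive_tool", "payload": {
  "commands": [
    [[0.43,0.98,0],[0,0,0]],
    [[0.43,0.98,0],[0,0,0]],
    [[0.43,0.98,0],[0,0,0]],
    [[0.43,0.98,0],[0,0,0]],
    [[0.43,0.98,0],[0,0,0]],
    [[0.43,0.98,0],[0,0,0]],
    [[0.43,0.98,0],[0,0,0]],
    [[0.43,0.98,0],[0,0,0]],
    [[0.43,0.98,0],[0,0,0]],
    [[0,0,0],[0,0,0]]
  ]
}}

```text
time: 19.72
position: [0.5114, 0.2422, 0.1579]
tool_rot: [-0.0, -0.001, 1.0, 0.001]
ft_force: [-0.7, -0.1, 0.4]
opening: 0.0838
grip_force: 0.0
```

Run:
```python
from h import *
c=wrist('w8'); s=c['st']; print(s['position'],s['opening'],s['ft_force'])
p0=proj(c,(.5130,.2425,.006)); print(p0)
g=c['pixels'].mean(2); u,v=map(int,p0)
e,x=ring(c,*p0,27,95); print(e,x,plane(c,*e,.006))
t=snap('top','t8.png')
cv2.imwrite('pics/w8b.png',np.hstack([cv2.resize(cv2.imread('pics/w8.png')[100:300,130:380],(500,400)),cv2.resize(cv2.imread('pics/t8.png')[140:270,140:300],(492,400))])[:,:800])
```

```text
[0.51136312 0.24217816 0.15791241] 0.08383763261122042 [-0.66306283 -0.10150482  0.4412602 ]
(np.float64(255.51128897540426), np.float64(186.8632642108892))
(256.39723714192706, 186.41607666015625) (41.64655049641927, 41.937767028808594) [0.51258165 0.2432876  0.006     ]
```

View pics/w8b.png

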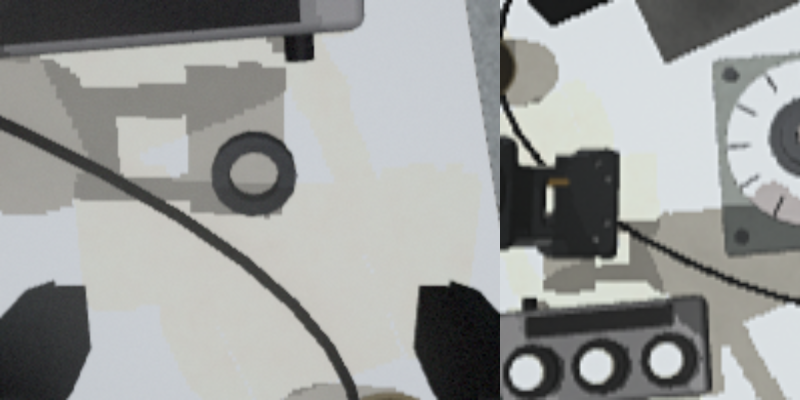

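Ring C is clean at (256,186) full scale, and both stacked rings look concentric in the top view. Gripping C.

Call:
{"api": "drive_tool", "payload": {
  "commands": [
    [[0,0.01,0.8],[0,0,0]],
    [[0,0.01,0.8],[0,0,0]],
    [[0,0.01,0.8],[0,0,0]],
    [[0,0.01,0.8],[0,0,0]],
    [[0,0.01,0.8],[0,0,0]],
    [[0,0,0.8],[0,0,0]],
    [[0,0,0.8],[0,0,0]],
    [[0,0,0.8],[0,0,0]],
    [[0,0,0.2],[0,0,0]],
    [[0,0,0],[0,0,0]]
  ],
  "hand": 0.4
}}

```text
time: 20.65
position: [0.5119, 0.2389, 0.0242]
tool_rot: [-0.001, 0.001, 1.0, -0.001]
ft_force: [0.4, -1.0, 0.7]
opening: 0.0622
grip_force: 0.0
```

Call:
{"api": "drive_tool", "payload": {
  "commands": [
    [[0,0,0],[0,0,0]],
    [[0,0,0],[0,0,0]],
    [[0,0,0],[0,0,0]],
    [[0,0,0],[0,0,0]],
    [[0,0,0],[0,0,0]],
    [[0,0,0],[0,0,0]],
    [[0,0,0],[0,0,0]],
    [[0,0,0],[0,0,0]],
    [[0,0,0],[0,0,0]],
    [[0,0,0],[0,0,0]]
  ],
  "hand": -1,
  "newtons": 35
}}

```text
time: 21.48
position: [0.5136, 0.2409, 0.0269]
tool_rot: [0.001, -0.0, 1.0, 0.0]
ft_force: [-0.1, 0.2, 6.2]
opening: 0.0358
grip_force: 35.0
```

Call:
{"api": "drive_tool", "payload": {
  "commands": [
    [[0,0,-0.5],[0,0,0]],
    [[0,0,-0.9],[0,0,0]],
    [[0,0,-0.9],[0,0,0]],
    [[0,0,-0.9],[0,0,0]],
    [[0,0,-0.9],[0,0,0]],
    [[0,0,-0.9],[0,0,0]],
    [[0,0,-0.9],[0,0,0]],
    [[0,0,-0.8],[0,0,0]],
    [[0,0,0],[0,0,0]],
    [[0,0,0],[0,0,0]]
  ]
}}

```text
time: 22.32
position: [0.5131, 0.2405, 0.1606]
tool_rot: [0.001, -0.0, 1.0, 0.0]
ft_force: [-0.4, 0.0, -0.9]
opening: 0.0359
grip_force: 35.0
```

Call:
{"api": "drive_tool", "payload": {
  "commands": [
    [[-0.37,-0.97,0],[0,0,0]],
    [[-0.37,-0.97,0],[0,0,0]],
    [[-0.37,-0.97,0],[0,0,0]],
    [[-0.37,-0.97,0],[0,0,0]],
    [[-0.37,-0.97,0],[0,0,0]],
    [[-0.37,-0.97,0],[0,0,0]],
    [[-0.37,-0.97,0],[0,0,0]],
    [[-0.37,-0.97,0],[0,0,0]],
    [[-0.37,-0.97,0],[0,0,0]],
    [[-0.37,-0.97,0],[0,0,0]]
  ]
}}

```text
time: 23.15
position: [0.5854, 0.0453, 0.1574]
tool_rot: [-0.002, -0.0, 1.0, -0.0]
ft_force: [0.2, 0.2, -1.1]
opening: 0.0358
grip_force: 35.0
```

Call:
{"api": "drive_tool", "payload": {
  "commands": [
    [[0,-0.97,0],[0,0,0]],
    [[0,0,0.3],[0,0,0]],
    [[0,0,0.3],[0,0,0]],
    [[0,0,0.3],[0,0,0]],
    [[0,0,0.3],[0,0,0]],
    [[0,0,0.3],[0,0,0]],
    [[0,0,0.2],[0,0,0]],
    [[0,0,0.1],[0,0,0]],
    [[0,0,0],[0,0,0]],
    [[0,0,0],[0,0,0]]
  ]
}}

```text
time: 23.98
position: [0.5867, 0.0273, 0.1237]
tool_rot: [0.0, -0.0, 1.0, -0.0]
ft_force: [-0.0, 0.7, -1.7]
opening: 0.0361
grip_force: 35.0
```

Run:
```python
from h import *
c=wrist('w9'); s=c['st']; P=s['position']; print(P,s['opening'],s['ft_force'])
g=c['pixels'].mean(2).astype(int)
u,v=proj(c,P+[-.003,.0004,-.015]); print(u,v)
u,v=int(u),int(v); print('rows',v-24,'cols',u-32)
for r in range(v-26,v+16,2): print(r,' '.join('%3d'%x for x in g[r,u-34:u+36:2]))
```

```text
[0.58673389 0.02727124 0.1237194 ] 0.03611722477069565 [-0.00746927  0.71064448 -1.69498217]
255.77629090484987 261.074285527744
rows 237 cols 223
235  57  85  88  53  38  42  42  44  54  61  68  67  69  67  69  70  67  67  67  67  66  65  67  72  69  65  61  50  40  38  40  40  50  58  55
237  57  76  51  42  36  46  50  49  54  55  73  73  73  69  53  55  53  52  57  55  56  56  56  53  55  53  56  56  50  43  42  34  39  51  58
239  58  49  42  37  41  48  55  52  56  56  86  84  88  87  55  49  50  52  54  55  50  54  53  54  54  53  57  51  57  54  46  41  38  38  56
241  57  45  41  42  51  54  56  58  52  56  89  85  85  84  59  53  50  51  52  49  51  57  56  54  52  54  52  53  52  56  52  43  39  38  48
243  59  39  45  48  61  57  56  58  55  56  89  84  87  85  59  56  51  52  49  55  51  57  54  54  49  51  53  59  58  55  55  57  42  37  42
245  50  42  53  59  57  59  55  57  57  55  89  88  85  88  76  86  93  92  89  88  82  69  54  52  55  53  54  54  55  53  55  54  53  43  36
247  35  51  53  58  54  52  58  55  52  54  85  86  93  96  95  92  97  96  98  96  96  
[... 1370 characters left out ...]
  57  57  50  39  44  41  77  84  85  86  79  76  79  79  81  82  84  84  86  86  86  56  43  38  40  54  51  56  55  55  57
269  55  60  58  59  52  54  51  44  46  42  42  63  82  84  83  84  87  83  85  87  84  86  87  79  44  41  43  44  44  59  53  57  57  57  56
271  55  57  58  59  58  56  54  46  45  43  41  40  48  70  76  97 103 100  86  83  78  91  58  41  43  46  37  43  43  54  56  56  56  54  55
273  58  54  58  59  58  53  57  49  46  46  45  46  46  47  43  47  68 105  74  43  47  43  45  40  46  43  42  50  58  56  62  55  61  57  56
275  71  56  55  57  60  60  60  59  46  44  42  46  46  43  48  45  45  46  49  49  47  44  48  45  43  46  43  54  58  58  58  59  54  55  54
```

Run:
```python
from h import *
off('w9',(256,264.5),(255.7,256),(0,0),1,.1237-.027+.012)
```

```text
bore [0.58535663 0.02753803 0.1087    ] tip [0.58556993 0.02737328 0.1       ] move [ 0.21329377 -0.16474974 -8.7       ]
```

The ring is aligned to within 0.3 mm. Lowering it onto the stack and letting go.

Call:
{"api": "drive_tool", "payload": {
  "commands": [
    [[0,0,0.15],[0,0,0]],
    [[0,0,0.15],[0,0,0]],
    [[0,0,0.15],[0,0,0]],
    [[0,0,0.15],[0,0,0]],
    [[0,0,0.15],[0,0,0]],
    [[0,0,0.15],[0,0,0]],
    [[0,0,0.15],[0,0,0]],
    [[0,0,0.12],[0,0,0]],
    [[0,0,0],[0,0,0]],
    [[0,0,0],[0,0,0]]
  ]
}}

```text
time: 24.87
position: [0.5865, 0.027, 0.1]
tool_rot: [-0.0, -0.0, 1.0, -0.0]
ft_force: [-0.6, -1.0, -1.1]
opening: 0.0357
grip_force: 35.0
```

Call:
{"api": "drive_tool", "payload": {
  "commands": [
    [[0,0,0],[0,0,0]],
    [[0,0,0],[0,0,0]],
    [[0,0,0],[0,0,0]],
    [[0,0,0],[0,0,0]],
    [[0,0,-0.5],[0,0,0]],
    [[0,0,-0.9],[0,0,0]],
    [[0,0,-0.9],[0,0,0]],
    [[0,0,-0.9],[0,0,0]],
    [[0.5,-0.5,-0.9],[0,0,0]],
    [[0.5,-0.5,0],[0,0,0]]
  ],
  "hand": 0.5
}}

```text
time: 25.7
position: [0.5696, 0.0069, 0.1875]
tool_rot: [0.004, -0.001, 1.0, -0.0]
ft_force: [0.6, -0.1, 0.2]
opening: 0.0662
grip_force: 0.0
```

Call:
{"api": "drive_tool", "payload": {
  "commands": [
    [[0.9,-0.6,-0.3],[0,0,0]],
    [[0.9,-0.6,-0.3],[0,0,0]],
    [[0.9,-0.6,-0.3],[0,0,0]],
    [[0.9,-0.6,-0.3],[0,0,0]],
    [[0.9,-0.6,-0.3],[0,0,0]],
    [[0.9,-0.6,-0.3],[0,0,0]],
    [[0.5,0,0],[0,0,0]],
    [[0,0,0],[0,0,0]],
    [[0,0,0],[0,0,0]],
    [[0,0,0],[0,0,0]]
  ]
}}

```text
time: 26.53
position: [0.449, -0.0647, 0.2179]
tool_rot: [0.0, -0.0, 1.0, 0.0]
ft_force: [0.3, 0.9, 0.2]
opening: 0.0659
grip_force: 0.0
```

Run:
```python
from h import *
import pickle
c=wrist('w10'); print(c['st']['position'])
for n,p in [('tip',(.5855,.0273,.1)),('gear',(.575,-.12,.09))]: print(n,proj(c,p))
t=ctrl.read_camera('top');pickle.dump(t,open('top10.pkl','wb'));s=ctrl.read_camera('scene');pickle.dump(s,open('scene10.pkl','wb'))
a=cv2.resize(c['pixels'][90:320,60:330,::-1],None,fx=1.45,fy=2.6/1.0*0+1.45,interpolation=2)
b=cv2.resize(t['pixels'][145:225,205:320,::-1],None,fx=3.4,fy=3.4,interpolation=2)
d=cv2.resize(s['pixels'][155:255,205:295,::-1],None,fx=2.6,fy=2.6,interpolation=2)
W=np.zeros((600,800,3),np.uint8); W[:a.shape[0],:a.shape[1]]=a; W[:b.shape[0],395:395+b.shape[1]]=b[:,:405]; W[300:300+d.shape[0],500:500+d.shape[1]]=d
cv2.imwrite('pics/all10.png',W); print(a.shape,b.shape,d.shape)
```

```text
[ 0.44897723 -0.06468013  0.21793503]
tip (np.float64(354.8513065383243), np.float64(337.21247535707073))
gear (np.float64(196.67127515705187), np.float64(320.31855114293))
(334, 392, 3) (272, 391, 3) (260, 234, 3)
```

View pics/all10.png

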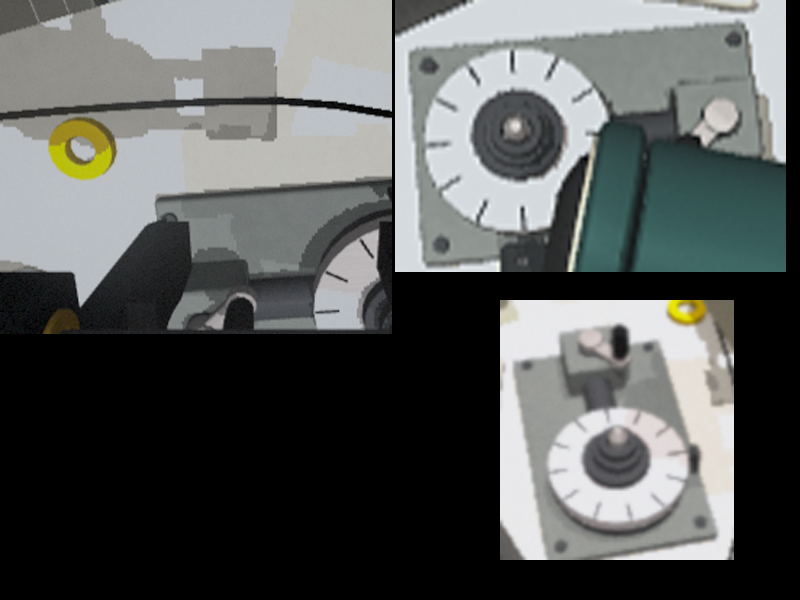

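The stack sits nested and concentric in the top and scene views. The crank handle is black, with its hub at (301,179) and the handle at (291,189) in top0, and the handle at (251,171) in the scene view. I'll locate it and the table angle numerically.

Run:
```python
from h import *
import pickle
L=lambda n:pickle.load(open(n+'.pkl','rb'))
t,s,t10=L('top0'),L('scene0'),L('top10')
for n,c,(u,v) in [('top',t,(291,188)),('scene',s,(251,171))]:
    g=c['pixels'].mean(2).astype(int); print(n)
    for r in range(v-13,v+14): print(r,' '.join('%3d'%x for x in g[r,u-14:u+20]))
# stage outline in top: fit rectangle of base by colour (greenish grey)
hsv=t['pixels'].astype(int); g=hsv.mean(2)
m=((g>70)&(g<150)).astype(np.uint8)*255; k=np.zeros_like(m); k[145:228,203:320]=255; m&=k
q=max(cv2.findContours(m,0,1)[0],key=cv2.contourArea); print(cv2.minAreaRect(q))
print('hub',plane(t,301.4-.5,178.7-.5,.07),'handle',plane(t,290.4,188.2,.11))
```

```text
top
175 128 127 128 130 128 129 129 132  92  49  67 120 129 128 128 126 127 126 125 116 134 176 179 175 175 178 168 151 126 126 128 129 129 127
176 131 130 130 131 130 131 119 121  83  47  55 117 130 128 128 127 127 128 110 129 183 180 175 174 174 175 176 178 123 128 128 129 128 130
177 115 109 108 106 106 107  81  82  60  48  48 116 130 128 128 126 127 129  67 167 188 185 179 176 174 176 176 178 134 109 129 130 129 133
178  71  57  54  48  47  48  51  52  53  56  44 117 129 128 128 127 127 122  41 181 190 187 184 180 176 175 176 178 169  74 127 130 129 132
179  56  56  58  58  59  60  60  62  61  62  43 113 129 128 128 126 128 112  52 177 190 189 189 186 182 176 176 179 171  76 128 129 129 132
180  62  62  63  65  64  64  65  64  66  65  48 111 128 130 128 128 127 104 120 155 194 191 190 190 187 181 178 182 130  75 129 130 129 130
181  67  66  67  67  68  67  68  67  67  68  52  96 127 131 131 129 113 128 177 158 173 194 192 191 190 189 189 167  72  73 129 129 128 129
182  69  70  69  71  70  71  71  71  72  73  52  83 127 132 132 118 127 176 180 158 132 165 186 195 195 193 174 100 
[... 5958 characters left out ...]
 86  88  94  92  91  94 114 144 150 150 149 148 150 148 151 151 153 151 150 150 157 187 226
182 120 118 111 107 104  99  95  95  90  86  86  81  71  75  73  78  91 111 143 152 150 150 148 150 149 151 151 152 152 150 151 152 178 223
183  95  92  90  87  86  84  85  86  85  84  84  82  72  67  67  76  91 111 142 152 151 152 150 152 149 150 150 149 150 152 150 150 173 218
184  85  85  85  86  87  88  86  82  81  83  85  83  80  72  71  74  92 113 142 151 151 151 151 151 150 150 150 150 150 149 149 149 161 200
((262.65167236328125, 186.66802978515625), (64.4614486694336, 105.47413635253906), 84.80557250976562)
hub [ 0.59920432 -0.1227956   0.07      ] handle [ 0.56724071 -0.09176816  0.11      ]
```

```bash
cat >> h.py <<'E'
def phase(c,ctr=(.5855,.0273),r=(.057,.067),z=.048,amask=None):
    g=cv2.GaussianBlur(cv2.cvtColor(c['pixels'],cv2.COLOR_RGB2GRAY),(0,0),.6).astype(np.float32)
    A=np.radians(np.arange(0,360,.5)); R=np.linspace(*r,8); prof=np.zeros(len(A))
    for i,a in enumerate(A):
        uv=np.array([proj(c,(ctr[0]+q*np.cos(a),ctr[1]+q*np.sin(a),z)) for q in R],np.float32)
        prof[i]=np.median(cv2.remap(g,uv[:,0].reshape(1,-1),uv[:,1].reshape(1,-1),cv2.INTER_LINEAR))
    return A,prof
def lines(c,**k):
    A,p=phase(c,**k); from scipy.ndimage import median_filter
    d=np.clip(median_filter(p,25,mode='wrap')-p,0,None); out=[]
    for n in range(12):
        # minima
        i=int(np.argmax(d)); 
        if d[i]<15: break
        w=[(i+j)%720 for j in range(-8,9)]; x=np.arange(-8,9); out.append(((i*.5+.5*(d[w]*x).sum()/d[w].sum())%360,round(float(d[i])))); d[w]=0
    return sorted(out)
E
python3 - <<'E'
from h import *
import pickle
L=lambda n:pickle.load(open(n+'.pkl','rb'))
for n in ['top0','top10','w1','scene0']:
    l=lines(L(n)); a=np.array([x for x,_ in l]); m=np.degrees(np.angle(np.exp(1j*np.radians(a*12)).mean()))/12
    print(n,len(l),np.round(a,1).tolist(),'phase mod30',round(m%30,2),'resid',np.round((a-m+15)%30-15,1).tolist())
for n,(u,v) in [('top0',(244,216)),('w1',(220,209)),('w2',(264,288))]:
    g=L(n)['pixels'].mean(2).astype(int); print(n,'r',v-12,'c',u-14)
    for r in range(v-12,v+12): print(r,' '.join('%3d'%x for x in g[r,u-14:u+15]))
E
```

```text
top0 12 [4.1, 33.8, 63.1, 93.2, 122.9, 153.1, 183.4, 214.0, 244.5, 274.5, 304.8, 334.7] phase mod30 3.84 resid [0.3, -0.1, -0.8, -0.7, -1.0, -0.7, -0.4, 0.1, 0.7, 0.7, 0.9, 0.9]
top10 9 [4.1, 33.8, 63.1, 93.2, 122.9, 153.1, 183.4, 304.8, 334.7] phase mod30 3.67 resid [0.5, 0.1, -0.6, -0.5, -0.8, -0.5, -0.3, 1.1, 1.1]
w1 12 [3.7, 33.8, 63.9, 93.9, 124.0, 154.1, 184.0, 213.9, 243.9, 274.0, 303.8, 333.7] phase mod30 3.88 resid [-0.2, -0.1, -0.0, 0.0, 0.1, 0.2, 0.1, 0.0, 0.0, 0.1, -0.1, -0.2]
scene0 12 [5.2, 35.1, 64.7, 93.8, 122.6, 152.7, 182.4, 212.6, 243.0, 273.8, 304.2, 335.0] phase mod30 3.75 resid [1.4, 1.3, 0.9, 0.0, -1.1, -1.1, -1.4, -1.1, -0.7, 0.0, 0.4, 1.2]
top0 r 204 c 230
204 207  85 172 200 200 199 199 200 199 200 200 201 202 201 200 199 200 200 199 199 199 202 207 107  77 203 202 201 202
205 179  67 202 202 200 199 200 199 200 200 200 203 159 202 200 200 199 200 199 200 200 200 204 177  67 173 204 203 206
206  87 151 202 201 200 200 199 200 200 200 201 206  48 201 201 200 199 200 200 200 200 199 202 205 157 105 174 208 176
207  67 203 202 200 200 199 199 199 200 200 201 20
[... 7559 characters left out ...]
  82  82  57  45  48  44  44  48  49  47  45  45  49  45  48  48  41  49  50  59  58  54  65  65  66
295  78  76  74  72  69  69  49  46  46  43  45  46  46  45  44  46  46  45  45  46  46  44  40  42  43  39  41  42  42
296  65  68  61  53  58  50  44  44  45  43  41  43  44  40  42  44  41  41  45  45  42  41  43  45  40  40  48  42  43
297  43  44  45  44  45  44  44  45  38  48  44  47  48  43  44  42  45  41  40  42  48  40  48  44  41  43  44  46  43
298  43  46  48  45  48  45  40  44  46  47  40  46  47  43  47  42  46  41  42  44  44  43  43  43  43  44  44  44  42
299  46  39  41  46  47  40  39  47  42  42  42  45  47  47  52  54  52  52  52  57  54  57  59  43  45  36  39  42  43
```

Run:
```python
from h import *
import pickle
L=lambda n:pickle.load(open(n+'.pkl','rb'))
for n in ['w1','w2','w6','w10','w3']:
    c=L(n); g=cv2.GaussianBlur(cv2.cvtColor(c['pixels'],cv2.COLOR_RGB2GRAY),(0,0),.7).astype(float)
    for nm,z in [('bot',0.),('top',.014)]:
        P=[]
        for y in np.arange(-.105,.10,.003):   # near edge of base: ~85 mm to -x of the axis
            x0=.5855-.085+(.0273-y)*.0806
            uv=[proj(c,(x0+d,y,z)) for d in np.linspace(-.010,.010,41)]
            u=np.array([q[0] for q in uv],np.float32);v=np.array([q[1] for q in uv],np.float32)
            if u.min()<2 or u.max()>509 or v.max()>300: continue
            p=cv2.remap(g.astype(np.float32),u.reshape(1,-1),v.reshape(1,-1),1)[0]; d=np.gradient(p)
            i=int(np.argmin(d) if nm=='bot' else np.argmax(d))
            if abs(d[i])>4: P.append((x0+np.linspace(-.010,.010,41)[i],y))
        if len(P)<12: continue
        P=np.array(P)
        k=np.ones(len(P),bool)
        for _ in range(6):
            a=np.polyfit(P[k,1],P[k,0],1); r=np.abs(P[:,0]-np.polyval(a,P[:,1])); k=r<max(.0008,1.5*np.median(r[k]))
        psi=np.degrees(np.arctan(-a[0])); yc=.0273; dist=(.5855-np.polyval(a,yc))*np.cos(np.radians(psi))
        print(n,nm,len(P),k.sum(),'psi',round(psi,2),'rms',round(1e3*np.sqrt((r[k]**2).mean()),2),'axis to edge',round(dist,4))
for n in ['w1','w2','w4','w10']:
    l=lines(L(n)); a=np.array([x for x,_ in l]); print(n,np.round(a,1).tolist(), [w for _,w in l])
```

```text
w1 bot 69 50 psi 4.84 rms 0.44 axis to edge 0.0847
w1 top 62 57 psi 4.77 rms 0.37 axis to edge 0.0846
w2 bot 56 38 psi 5.45 rms 0.47 axis to edge 0.0847
w2 top 54 46 psi 4.71 rms 0.31 axis to edge 0.0857
w6 bot 68 46 psi 4.0 rms 0.43 axis to edge 0.0841
w6 top 52 46 psi 4.78 rms 0.29 axis to edge 0.0857
w10 bot 69 48 psi 4.17 rms 0.41 axis to edge 0.0845
w10 top 66 58 psi 4.75 rms 0.31 axis to edge 0.0853
w3 bot 20 7 psi 4.22 rms 0.21 axis to edge 0.0859
w1 [3.7, 33.8, 63.9, 93.9, 124.0, 154.1, 184.0, 213.9, 243.9, 274.0, 303.8, 333.7] [77, 70, 65, 71, 63, 80, 82, 76, 67, 63, 65, 74]
w2 [94.3, 243.8, 273.4] [101, 91, 23]
w4 [63.8, 93.6, 123.7, 153.7, 183.9, 214.0, 244.1, 274.1] [108, 143, 143, 150, 151, 135, 101, 79]
w10 [124.3, 154.3, 214.1, 243.9, 273.6, 292.5] [98, 111, 107, 94, 81, 16]
```

Run:
```python
from h import *
import pickle
L=lambda n:pickle.load(open(n+'.pkl','rb'))
t,s=L('top0'),L('scene0')
print('pillar foot corner top',plane(t,335,152,.0),plane(t,398,134,0.),plane(t,332,120,0))
print('scene pillar foot',plane(s,183,168,0),plane(s,211,160,0))
print('monitor bottom top-view',plane(t,278,90,.1),plane(t,150,152,.1),'scene',plane(s,210,303,.1),plane(s,128,170,.1))
print('handle',tri([(t,290.7,188.4),(s,250.6,167.0)]))
a=plane(t,290.7,188.4,.11); print(a, np.degrees(np.arctan2(a[1]+.1222,a[0]-.59795)))
```

```text
pillar foot corner top [ 0.68521067 -0.2273184   0.        ] [ 0.73539861 -0.40359094  0.        ] [ 0.77644236 -0.223178    0.        ]
scene pillar foot [ 0.76277678 -0.21154842  0.        ] [ 0.67647427 -0.23525987  0.        ]
monitor bottom top-view [ 0.81914146 -0.06788849  0.1       ] [0.6602092  0.24511413 0.1       ] scene [0.69609946 0.27215772 0.1       ] [ 0.89499201 -0.12604837  0.1       ]
handle (array([ 0.56840844, -0.09330803,  0.10428413]), [0.0006955805432950669, 0.0006955805432950134])
[ 0.56675557 -0.09246712  0.11      ] 136.3741740470346
```

Call:
{"api": "drive_tool", "payload": {
  "commands": [
    [[-0.6,-0.144,0.1],[0,0,0]],
    [[-0.6,-0.144,0.1],[0,0,0]],
    [[-0.6,-0.144,0.1],[0,0,0]],
    [[-0.6,-0.144,0.1],[0,0,0]],
    [[-0.6,-0.144,0.1],[0,0,0]],
    [[-0.6,-0.144,0.1],[0,0,0]],
    [[-0.6,-0.144,0.1],[0,0,0]],
    [[-0.6,-0.144,0.1],[0,0,0]],
    [[-0.6,-0.144,0.1],[0,0,0]],
    [[-0.6,-0.144,0.1],[0,0,0]]
  ],
  "hand": 0
}}

```text
time: 27.52
position: [0.5698, -0.0937, 0.1977]
tool_rot: [-0.0, -0.0, 1.0, 0.0]
ft_force: [-0.5, 0.4, 0.4]
opening: 0.0442
grip_force: 0.0
```

Call:
{"api": "drive_tool", "payload": {
  "commands": [
    [[0,0,0],[0,0,0.5]],
    [[0,0,0],[0,0,0.5]],
    [[0,0,0],[0,0,0.5]],
    [[0,0,0],[0,0,0.5]],
    [[0,0,0],[0,0,0.5]],
    [[0,0,0],[0,0,0.5]],
    [[0,0,0],[0,0,0.5]],
    [[0,0,0],[0,0,0.5]],
    [[0,0,0],[0,0,0.5]],
    [[0,0,0],[0,0,0.5]]
  ]
}}

```text
time: 28.35
position: [0.5693, -0.0937, 0.198]
tool_rot: [-0.0, 0.199, 0.98, 0.0]
ft_force: [0.6, 0.4, 0.1]
opening: 0.0441
grip_force: 0.0
```

Call:
{"api": "drive_tool", "payload": {
  "commands": [
    [[0,0,0],[0,0,0]],
    [[0,0,0],[0,0,0]],
    [[0,0,0],[0,0,0]],
    [[0,0,0],[0,0,0]],
    [[0,0,0],[0,0,0]],
    [[0,0,0],[0,0,0]],
    [[0,0,0],[0,0,0]],
    [[0,0,0],[0,0,0]],
    [[0,0,0],[0,0,0]],
    [[0,0,0],[0,0,0]]
  ]
}}

```text
time: 29.18
position: [0.5687, -0.0938, 0.1984]
tool_rot: [0.0, 0.199, 0.98, -0.0]
ft_force: [0.1, -0.6, -0.6]
opening: 0.0439
grip_force: 0.0
```

Run:
```python
from h import *
c=wrist('w11'); s=c['st']; T=tool(s); P=s['position']; print(P,T[:3,:2].round(4).tolist(),s['opening'])
u,v=proj(c,(.5684,-.0933,.11)); print('pred top',u,v,'bottom',proj(c,(.5684,-.0933,.07)))
g=c['pixels'].mean(2).astype(int); u,v=int(u),int(v)
for r in range(v-34,v+40,3): print(r,' '.join('%3d'%x for x in g[r,u-45:u+46:3]))
print((T[:3,:3].T@(np.array([.5684,-.0933,.100])-P)/.02).round(3))
```

```text
[ 0.56865778 -0.09382473  0.19835662] [[-0.9211, 0.3893], [0.3893, 0.9211], [-0.0001, -0.0]] 0.04386039850038918
pred top 255.78792330519119 210.801305354247 bottom (np.float64(255.81771002154196), np.float64(192.9423099282284))
176  87  85  88 103 103 103  96  85  84  83  84  86  74  58  58  64  83  84  85 138 149 154 136 102  95  51  41  53  58  65  68
179  90  84  85  85  94  97  87  87  82  88  78  59  60  56  64  68  78  80 133 138  89  97 103  52  42  48  60  62  70  73  79
182  87  86  87  87  84  84  88  86  80  60  57  59  58  72  94 102 111  78 102  90  80  50  43  46  61  59  64  72  79  75  85
185  90  80  86  85  89  84  78  61  61  60  59  58  84 117  90  72 111 128 105  59  38  47  51  59  62  65  73  75  69  77  80
188  89  85  86  91  80  63  62  60  60  60  59  66 113  26  26  30  30  25 111  70  43  54  64  68  71  70  73  77  77  82  85
191  86  90  81  64  61  64  58  60  61  58  69 100  30  20  28  27  19  21  26 113  44  58  70  72  73  78  78  82  84  82  83
194  81  64  59  61  64  63  64  61  73  80  84 106  23  30  30  30  21  29  21 109  48  71  72  76  84
[... 1648 characters left out ...]
  84  83  74 104 136 136 135 136 135 135
236  94  92  92  89  86 109 108 108 109 110 112 113 113 113 108  83  87  87  88  86  87  86  82  80  90 135 136 137 136 135 137
239 110  94  86  93  94 104 108 112 110 109 112 108 109 111  95  85  86  86  88  86  88  82  82  83 119 137 134 135 137 135 139
242 122  90  91 125  93 114 110 109 108 111 111 109 107 110  85  89  89  87  85  86  84  85  81 120 137 135 134 134 134 136 111
245  49 146 154 154 142 137 121 108 109 110 106 109 111  93 111  88 115  85  89 112 126 104 133 134 135 136 136 136 135 136  50
248  51 203 135 153 139 138 137 137 116 113 111 118 135 135 137 135 132 137 128 126 137 136 135 137 136 136 136 135 132 133  45
[0.023 0.019 4.918]
```

The handle lies at columns 243–268 and rows 187–222, as predicted. Descending and gripping it lightly.

Call:
{"api": "drive_tool", "payload": {
  "commands": [
    [[0,0,0.6],[0,0,0]],
    [[0,0,0.6],[0,0,0]],
    [[0,0,0.6],[0,0,0]],
    [[0,0,0.6],[0,0,0]],
    [[0,0,0.6],[0,0,0]],
    [[0,0,0.6],[0,0,0]],
    [[0,0,0.6],[0,0,0]],
    [[0,0,0.6],[0,0,0]],
    [[0,0,0.1],[0,0,0]],
    [[0,0,0],[0,0,0]]
  ]
}}

```text
time: 30.07
position: [0.5677, -0.0936, 0.0987]
tool_rot: [-0.001, 0.199, 0.98, 0.0]
ft_force: [-0.6, 0.3, -0.2]
opening: 0.044
grip_force: 0.0
```

Call:
{"api": "drive_tool", "payload": {
  "commands": [
    [[0,0,0],[0,0,0]],
    [[0,0,0],[0,0,0]],
    [[0,0,0],[0,0,0]],
    [[0,0,0],[0,0,0]],
    [[0,0,0],[0,0,0]],
    [[0,0,0],[0,0,0]],
    [[0,0,0],[0,0,0]],
    [[0,0,0],[0,0,0]],
    [[0,0,0],[0,0,0]],
    [[0,0,0],[0,0,0]]
  ],
  "hand": -1,
  "newtons": 15
}}

```text
time: 30.9
position: [0.5693, -0.094, 0.1011]
tool_rot: [0.001, 0.199, 0.98, -0.0]
ft_force: [-0.2, -0.4, 5.6]
opening: 0.0187
grip_force: 15.0
```

```bash
cat > orb.py <<'E'
import sys
from h import *
# rows for clockwise winding: from handle angle a0 (deg), n rows of step deg, radius mm
def orb(a0,step,n,r=.040,psi=.4):
    ex=np.array([-np.cos(psi),np.sin(psi)]);ey=np.array([np.sin(psi),np.cos(psi)])
    a=np.radians(a0-step*np.arange(n+1)); p=r*np.c_[np.cos(a),np.sin(a)]; d=np.diff(p,axis=0)/.02
    return np.c_[d@ex,d@ey].round(2)
if __name__=='__main__':
    s=ctrl.state(); print(s['position'],s['ft_force'],s['opening'])
    a0,step,n=map(float,sys.argv[1:4]); print('[['+'], ['.join('[%g, %g, 0], [0, 0, 0]'%tuple(x) for x in orb(a0,step,int(n)))+']]')
E
python3 - <<'E'
from orb import *
s=ctrl.state();p=s['position'];print(p,s['ft_force'],s['opening'],np.hypot(p[0]-.59795,p[1]+.1222),np.degrees(np.arctan2(p[1]+.1222,p[0]-.59795)))
E
python3 orb.py 135 22.5 16
```

```text
[ 0.56934523 -0.09396358  0.10111255] [-0.18276047 -0.4192413   5.56021543] 0.018725258248804603 0.04019363194038721 135.37128767089814
[ 0.56934523 -0.09396358  0.10111255] [-0.18276047 -0.4192413   5.56021543] 0.018725258248804603
[[[-0.43, 0.65, 0], [0, 0, 0]], [[-0.65, 0.44, 0], [0, 0, 0]], [[-0.76, 0.16, 0], [0, 0, 0]], [[-0.77, -0.15, 0], [0, 0, 0]], [[-0.65, -0.43, 0], [0, 0, 0]], [[-0.44, -0.65, 0], [0, 0, 0]], [[-0.16, -0.76, 0], [0, 0, 0]], [[0.15, -0.77, 0], [0, 0, 0]], [[0.43, -0.65, 0], [0, 0, 0]], [[0.65, -0.44, 0], [0, 0, 0]], [[0.76, -0.16, 0], [0, 0, 0]], [[0.77, 0.15, 0], [0, 0, 0]], [[0.65, 0.43, 0], [0, 0, 0]], [[0.44, 0.65, 0], [0, 0, 0]], [[0.16, 0.76, 0], [0, 0, 0]], [[-0.15, 0.77, 0], [0, 0, 0]]]
```

```bash
python3 orb.py 135 18 10
```

```text
[ 0.56934523 -0.09396358  0.10111255] [-0.18276047 -0.4192413   5.56021543] 0.018725258248804603
[[[-0.32, 0.54, 0], [0, 0, 0]], [[-0.47, 0.41, 0], [0, 0, 0]], [[-0.58, 0.24, 0], [0, 0, 0]], [[-0.62, 0.05, 0], [0, 0, 0]], [[-0.61, -0.14, 0], [0, 0, 0]], [[-0.54, -0.32, 0], [0, 0, 0]], [[-0.41, -0.47, 0], [0, 0, 0]], [[-0.24, -0.58, 0], [0, 0, 0]], [[-0.05, -0.62, 0], [0, 0, 0]], [[0.14, -0.61, 0], [0, 0, 0]]]
```

Call:
{"api": "drive_tool", "payload": {
  "commands": [
    [[-0.32,0.54,0],[0,0,0]],
    [[-0.47,0.41,0],[0,0,0]],
    [[-0.58,0.24,0],[0,0,0]],
    [[-0.62,0.05,0],[0,0,0]],
    [[-0.61,-0.14,0],[0,0,0]],
    [[-0.54,-0.32,0],[0,0,0]],
    [[-0.41,-0.47,0],[0,0,0]],
    [[-0.24,-0.58,0],[0,0,0]],
    [[-0.05,-0.62,0],[0,0,0]],
    [[0.14,-0.61,0],[0,0,0]]
  ]
}}

```text
time: 31.73
position: [0.6262, -0.1506, 0.1011]
tool_rot: [0.001, 0.199, 0.98, 0.0]
ft_force: [-1.3, 2.5, 5.4]
opening: 0.0187
grip_force: 15.0
```

```bash
cat > ang.py <<'E'
from h import *
s=ctrl.state();p=s['position'];print(p,s['ft_force'],s['opening'],s['grip_force'],np.hypot(p[0]-.59795,p[1]+.1222),np.degrees(np.arctan2(p[1]+.1222,p[0]-.59795)))
E
python3 ang.py
```

```text
[ 0.62617113 -0.15063233  0.10108403] [-1.25460048  2.5355175   5.35435022] 0.018748030003528256 15.001452008054912 0.04006032655050524 -45.213589047099994
```

Call:
{"api": "drive_tool", "payload": {
  "commands": [
    [[0.32,-0.54,0],[0,0,0]],
    [[0.47,-0.41,0],[0,0,0]],
    [[0.58,-0.24,0],[0,0,0]],
    [[0.62,-0.05,0],[0,0,0]],
    [[0.61,0.14,0],[0,0,0]],
    [[0.54,0.32,0],[0,0,0]],
    [[0.41,0.47,0],[0,0,0]],
    [[0.24,0.58,0],[0,0,0]],
    [[0.05,0.62,0],[0,0,0]],
    [[-0.14,0.61,0],[0,0,0]]
  ]
}}

```text
time: 32.57
position: [0.5697, -0.0932, 0.1011]
tool_rot: [0.001, 0.198, 0.98, -0.001]
ft_force: [5.7, -7.6, 3.6]
opening: 0.0188
grip_force: 15.0
```

Call:
{"api": "drive_tool", "payload": {
  "commands": [
    [[-0.32,0.54,0],[0,0,0]],
    [[-0.47,0.41,0],[0,0,0]],
    [[-0.58,0.24,0],[0,0,0]],
    [[-0.62,0.05,0],[0,0,0]],
    [[-0.61,-0.14,0],[0,0,0]],
    [[-0.54,-0.32,0],[0,0,0]],
    [[-0.41,-0.47,0],[0,0,0]],
    [[-0.24,-0.58,0],[0,0,0]],
    [[-0.05,-0.62,0],[0,0,0]],
    [[0.14,-0.61,0],[0,0,0]]
  ]
}}

```text
time: 33.4
position: [0.6269, -0.1497, 0.1011]
tool_rot: [0.001, 0.198, 0.98, 0.0]
ft_force: [0.3, 0.9, 7.6]
opening: 0.0189
grip_force: 15.0
```

Call:
{"api": "drive_tool", "payload": {
  "commands": [
    [[0.32,-0.54,0],[0,0,0]],
    [[0.47,-0.41,0],[0,0,0]],
    [[0.58,-0.24,0],[0,0,0]],
    [[0.62,-0.05,0],[0,0,0]],
    [[0.61,0.14,0],[0,0,0]],
    [[0.54,0.32,0],[0,0,0]],
    [[0.41,0.47,0],[0,0,0]],
    [[0.24,0.58,0],[0,0,0]],
    [[0.05,0.62,0],[0,0,0]],
    [[-0.14,0.61,0],[0,0,0]]
  ]
}}

```text
time: 34.23
position: [0.5699, -0.0931, 0.1011]
tool_rot: [0.001, 0.198, 0.98, -0.001]
ft_force: [4.9, -8.3, 4.4]
opening: 0.0189
grip_force: 15.0
```

```bash
python3 ang.py
```

```text
[ 0.56986655 -0.09305603  0.10108188] [ 4.87521687 -8.27050752  4.3896678 ] 0.018890034280839654 14.999890449753366 0.040472844876345754 133.9383375688441
```

Call:
{"api": "drive_tool", "payload": {
  "commands": [
    [[-0.35,0.51,0],[0,0,0]],
    [[-0.47,0.41,0],[0,0,0]],
    [[-0.58,0.24,0],[0,0,0]],
    [[-0.62,0.05,0],[0,0,0]],
    [[-0.61,-0.14,0],[0,0,0]],
    [[-0.54,-0.32,0],[0,0,0]],
    [[-0.41,-0.47,0],[0,0,0]],
    [[-0.24,-0.58,0],[0,0,0]],
    [[-0.05,-0.62,0],[0,0,0]],
    [[0.14,-0.61,0],[0,0,0]]
  ]
}}

```text
time: 35.07
position: [0.6267, -0.1502, 0.101]
tool_rot: [-0.0, 0.198, 0.98, 0.0]
ft_force: [-0.8, 3.9, 9.2]
opening: 0.0191
grip_force: 15.0
```

Call:
{"api": "drive_tool", "payload": {
  "commands": [
    [[0.32,-0.54,0],[0,0,0]],
    [[0.47,-0.41,0],[0,0,0]],
    [[0.58,-0.24,0],[0,0,0]],
    [[0.62,-0.05,0],[0,0,0]],
    [[0.61,0.14,0],[0,0,0]],
    [[0.54,0.32,0],[0,0,0]],
    [[0.41,0.47,0],[0,0,0]],
    [[0.24,0.58,0],[0,0,0]],
    [[0.05,0.62,0],[0,0,0]],
    [[-0.14,0.61,0],[0,0,0]]
  ]
}}

```text
time: 35.9
position: [0.5695, -0.0935, 0.101]
tool_rot: [0.0, 0.198, 0.98, -0.0]
ft_force: [3.5, -4.9, 4.9]
opening: 0.019
grip_force: 15.0
```

```bash
python3 ang.py
```

```text
[ 0.56954741 -0.09348562  0.10103032] [ 3.49242549 -4.93470867  4.87438403] 0.018956046529627867 15.00137501525387 0.04038840312017329 134.6872348705129
```

Call:
{"api": "drive_tool", "payload": {
  "commands": [
    [[-0.33,0.53,0],[0,0,0]],
    [[-0.47,0.41,0],[0,0,0]],
    [[-0.58,0.24,0],[0,0,0]],
    [[-0.62,0.05,0],[0,0,0]],
    [[-0.61,-0.14,0],[0,0,0]],
    [[-0.54,-0.32,0],[0,0,0]],
    [[-0.41,-0.47,0],[0,0,0]],
    [[-0.24,-0.58,0],[0,0,0]],
    [[-0.05,-0.62,0],[0,0,0]],
    [[0.14,-0.61,0],[0,0,0]]
  ]
}}

```text
time: 36.73
position: [0.6266, -0.1503, 0.101]
tool_rot: [-0.0, 0.198, 0.98, 0.0]
ft_force: [-2.7, 3.5, 10.6]
opening: 0.019
grip_force: 15.0
```

Call:
{"api": "drive_tool", "payload": {
  "commands": [
    [[0.32,-0.54,0],[0,0,0]],
    [[0.47,-0.41,0],[0,0,0]],
    [[0.58,-0.24,0],[0,0,0]],
    [[0.62,-0.05,0],[0,0,0]],
    [[0.61,0.14,0],[0,0,0]],
    [[0.54,0.32,0],[0,0,0]],
    [[0.41,0.47,0],[0,0,0]],
    [[0.24,0.58,0],[0,0,0]],
    [[0.05,0.62,0],[0,0,0]],
    [[-0.14,0.61,0],[0,0,0]]
  ]
}}

```text
time: 37.57
position: [0.5695, -0.0936, 0.101]
tool_rot: [-0.0, 0.198, 0.98, -0.0]
ft_force: [3.0, -4.2, 6.4]
opening: 0.0188
grip_force: 15.0
```

Call:
{"api": "drive_tool", "payload": {
  "commands": [
    [[-0.33,0.53,0],[0,0,0]],
    [[-0.47,0.41,0],[0,0,0]],
    [[-0.58,0.24,0],[0,0,0]],
    [[-0.62,0.05,0],[0,0,0]],
    [[-0.61,-0.14,0],[0,0,0]],
    [[-0.54,-0.32,0],[0,0,0]],
    [[-0.41,-0.47,0],[0,0,0]],
    [[-0.24,-0.58,0],[0,0,0]],
    [[-0.05,-0.62,0],[0,0,0]],
    [[0.14,-0.61,0],[0,0,0]]
  ]
}}

```text
time: 38.4
position: [0.6265, -0.1505, 0.1009]
tool_rot: [-0.001, 0.198, 0.98, 0.001]
ft_force: [-2.4, 3.1, 10.0]
opening: 0.0188
grip_force: 15.0
```

```bash
python3 ang.py; python3 orb.py -45 14 9
python3 - <<'E'
from h import *
import pickle
for n in ['top','scene']:
    c=ctrl.read_camera(n); l=lines(c); a=np.array([x for x,_ in l]); print(n,np.round(a,1).tolist(),[w for _,w in l])
E
```

```text
[ 0.62646645 -0.15046809  0.10092634] [-2.40164551  3.12842437  9.99146785] 0.01882457300216297 15.005394035124482 0.040153118058721966 -44.749397134282816
[ 0.62646645 -0.15046809  0.10092634] [-2.40164551  3.12842437  9.99146785] 0.01882457300216297
[[[0.24, -0.43, 0], [0, 0, 0]], [[0.33, -0.36, 0], [0, 0, 0]], [[0.41, -0.26, 0], [0, 0, 0]], [[0.46, -0.16, 0], [0, 0, 0]], [[0.49, -0.04, 0], [0, 0, 0]], [[0.48, 0.08, 0], [0, 0, 0]], [[0.45, 0.19, 0], [0, 0, 0]], [[0.39, 0.29, 0], [0, 0, 0]], [[0.31, 0.38, 0], [0, 0, 0]]]
top [7.0, 36.5, 66.3, 96.1, 126.2, 156.3, 186.7, 217.0, 247.6, 277.6, 307.5, 337.5] [66, 48, 41, 43, 37, 55, 56, 44, 43, 41, 38, 58]
scene [7.9, 37.8, 67.3, 96.6, 126.0, 155.3, 185.2, 246.3, 276.9, 307.7] [15, 19, 21, 25, 19, 17, 16, 22, 22, 18]
```

Call:
{"api": "drive_tool", "payload": {
  "commands": [
    [[0.24,-0.43,0],[0,0,0]],
    [[0.33,-0.36,0],[0,0,0]],
    [[0.41,-0.26,0],[0,0,0]],
    [[0.46,-0.16,0],[0,0,0]],
    [[0.49,-0.04,0],[0,0,0]],
    [[0.48,0.08,0],[0,0,0]],
    [[0.45,0.19,0],[0,0,0]],
    [[0.39,0.29,0],[0,0,0]],
    [[0.32,0.39,0],[0,0,0]],
    [[0,0,0],[0,0,0]]
  ]
}}

```text
time: 39.33
position: [0.5579, -0.1271, 0.101]
tool_rot: [-0.0, 0.198, 0.98, 0.0]
ft_force: [-0.7, 0.4, 8.6]
opening: 0.0192
grip_force: 15.0
```

Call:
{"api": "drive_tool", "payload": {
  "commands": [
    [[0,0,0],[0,0,0]],
    [[0,0,0],[0,0,0]],
    [[0,0,0],[0,0,0]],
    [[0,0,0],[0,0,0]],
    [[0,0,0],[0,0,0]],
    [[0,0,-0.5],[0,0,0]],
    [[0,0,-1],[0,0,0]],
    [[0,0,-1],[0,0,0]],
    [[0,0,-1],[0,0,0]],
    [[0,0,-1],[0,0,0]]
  ],
  "hand": 0
}}

```text
time: 40.17
position: [0.5574, -0.1294, 0.1918]
tool_rot: [-0.0, 0.199, 0.98, 0.0]
ft_force: [-0.2, -0.9, -0.0]
opening: 0.0445
grip_force: 0.0
```

Call:
{"api": "drive_tool", "payload": {
  "commands": [
    [[0.8,0.8,-0.5],[0,0,-0.5]],
    [[0.8,0.8,-0.5],[0,0,-0.5]],
    [[0.8,0.8,-0.5],[0,0,-0.5]],
    [[0.8,0.8,-0.5],[0,0,-0.5]],
    [[0.8,0.8,-0.5],[0,0,-0.5]],
    [[0.8,0.8,-0.5],[0,0,-0.5]],
    [[0.8,0.8,-0.5],[0,0,-0.5]],
    [[0.8,0.8,-0.5],[0,0,-0.5]],
    [[0.4,0.4,0],[0,0,-0.5]],
    [[0,0,0],[0,0,-0.5]]
  ]
}}

```text
time: 41.0
position: [0.459, 0.0366, 0.2715]
tool_rot: [0.001, -0.002, 1.0, 0.0]
ft_force: [0.1, 0.3, -0.5]
opening: 0.0442
grip_force: 0.0
```

Run:
```python
from h import *
c=wrist('w12'); print(c['st']['position'],c['st']['ft_force'])
for n,c in [('wrist',c),('top',ctrl.read_camera('top')),('scene',ctrl.read_camera('scene'))]:
    l=lines(c); a=np.array([x for x,_ in l]); m=np.degrees(np.angle(np.exp(1j*np.radians(a*12)).mean()))/12%30 if len(a) else 0
    print(n,np.round(a,1).tolist(),[w for _,w in l],m)
```

```text
[0.45895701 0.03658353 0.27147179] [ 0.06769709  0.28043564 -0.50590541]
wrist [4.6, 34.6, 64.7, 94.5, 124.8, 154.8, 184.9, 214.8, 334.5] [85, 82, 74, 51, 81, 90, 93, 89, 86] 4.673049738147044
top [5.0, 34.5, 335.5] [62, 50, 56] 5.0097935179409365
scene [6.3, 35.8, 65.3, 94.7, 124.2, 153.3, 183.2, 244.1, 274.7, 305.8, 336.1] [18, 18, 23, 27, 22, 19, 21, 18, 20, 16, 17] 4.8732466981167875
```

The table phase now reads 4.7°, and the pointer stands at 4.76°, so the next line is at the pointer. Now the keys, with the fingers shut.

Call:
{"api": "drive_tool", "payload": {
  "commands": [
    [[0.26,0.98,0.6],[0,0,0]],
    [[0.26,0.98,0.6],[0,0,0]],
    [[0.26,0.98,0.6],[0,0,0]],
    [[0.26,0.98,0.6],[0,0,0]],
    [[0.26,0.98,0.6],[0,0,0]],
    [[0.26,0.98,0.6],[0,0,0]],
    [[0.26,0.98,0.6],[0,0,0]],
    [[0.26,0.98,0.6],[0,0,0]],
    [[0.26,0.98,0.6],[0,0,0]],
    [[0.26,0.98,0.6],[0,0,0]]
  ],
  "hand": -1
}}

```text
time: 41.98
position: [0.4079, 0.2316, 0.1493]
tool_rot: [-0.0, 0.001, 1.0, -0.0]
ft_force: [-0.1, 0.8, -0.7]
opening: 0.0004
grip_force: 0.0
```

Call:
{"api": "drive_tool", "payload": {
  "commands": [
    [[0.26,0.98,0],[0,0,0]],
    [[0,0,0],[0,0,0]],
    [[0,0,0],[0,0,0]],
    [[0,0,0],[0,0,0]],
    [[0,0,0],[0,0,0]],
    [[0,0,0],[0,0,0]],
    [[0,0,0],[0,0,0]],
    [[0,0,0],[0,0,0]],
    [[0,0,0],[0,0,0]],
    [[0,0,0],[0,0,0]]
  ]
}}

```text
time: 42.82
position: [0.4027, 0.2507, 0.1504]
tool_rot: [0.0, 0.0, 1.0, 0.0]
ft_force: [-0.5, 0.1, -0.4]
opening: 0.0004
grip_force: 0.0
```

Run:
```python
from h import *
import pickle
c=wrist('w13'); s=c['st']; P=s['position']; print(P,s['ft_force'],s['opening'])
w1=pickle.load(open('w1.pkl','rb'))
for n,p,q in [('kL',(.4011,.2529,.0455),(417.5,126.7)),('kM',(.4055,.1983,.0455),(365,130)),('kR',(.4097,.143,.0455),(320,137))]:
    u,v=proj(c,p)
    try:
        e=bright(c,u,v,28,140); f=bright(w1,*q,15); X,r=tri([(c,*e),(w1,*f)]); print(n,np.round((u,v),1),np.round(e,1),X.round(4),np.round(r,4),plane(c,*e,.042).round(4))
    except Exception as x: print(n,u,v,x)
```

```text
[0.40273077 0.25068151 0.15042728] [-0.54774042  0.0515718  -0.36102709] 0.0003567430870938206
kL [258.2 201.1] [257.2 202.4] [0.4009 0.2522 0.0494] [0.0002 0.0002] [0.4034 0.2522 0.042 ]
kM [185.8 206.6] [183.4 208.2] [0.4054 0.1972 0.0489] [0. 0.] [0.4081 0.1955 0.042 ]
kR [113.3 211.8] [110.  213.7] [0.4095 0.1424 0.0498] [0.0001 0.0001] [0.4127 0.1386 0.042 ]
```

Call:
{"api": "drive_tool", "payload": {
  "commands": [
    [[0.09,0.08,0.47],[0,0,0]],
    [[0,0,0.47],[0,0,0]],
    [[0,0,0.47],[0,0,0]],
    [[0,0,0.47],[0,0,0]],
    [[0,0,0.47],[0,0,0]],
    [[0,0,0.47],[0,0,0]],
    [[0,0,0.47],[0,0,0]],
    [[0,0,0.47],[0,0,0]],
    [[0,0,0],[0,0,0]],
    [[0,0,0],[0,0,0]]
  ]
}}

```text
time: 43.7
position: [0.4003, 0.2521, 0.0744]
tool_rot: [-0.001, 0.0, 1.0, -0.001]
ft_force: [-0.5, -0.8, 0.6]
opening: 0.0006
grip_force: 0.5
```

Call:
{"api": "drive_tool", "payload": {
  "commands": [
    [[0,0,0.1],[0,0,0]],
    [[0,0,0.1],[0,0,0]],
    [[0,0,0.1],[0,0,0]],
    [[0,0,0.1],[0,0,0]],
    [[0,0,0],[0,0,0]],
    [[0,0,0],[0,0,0]],
    [[0,0,0],[0,0,0]],
    [[0,0,0],[0,0,0]],
    [[0,0,0],[0,0,0]],
    [[0,0,0],[0,0,0]]
  ]
}}

```text
time: 44.53
position: [0.4012, 0.2526, 0.0683]
tool_rot: [0.0, -0.0, 1.0, 0.0]
ft_force: [-3.2, -1.7, 9.1]
opening: 0.0008
grip_force: 4.9
```

Call:
{"api": "drive_tool", "payload": {
  "commands": [
    [[0,0,0.05],[0,0,0]],
    [[0,0,0.05],[0,0,0]],
    [[0,0,0],[0,0,0]],
    [[0,0,0],[0,0,0]],
    [[0,0,0],[0,0,0]],
    [[0,0,0],[0,0,0]],
    [[0,0,0],[0,0,0]],
    [[0,0,0],[0,0,0]],
    [[0,0,0],[0,0,0]],
    [[0,0,0],[0,0,0]]
  ]
}}

```text
time: 45.37
position: [0.4013, 0.2527, 0.068]
tool_rot: [0.0, -0.0, 1.0, 0.0]
ft_force: [-7.2, -5.8, 23.0]
opening: 0.0002
grip_force: 12.1
```

Run:
```python
from h import *
import pickle
c=wrist('w14'); s=c['st']; P=s['position']; print(P,s['ft_force'],s['joint_efforts'].round(2))
g=c['pixels'].mean(2).astype(int)
for n,p in [('kL',(.4009,.2522,.049)),('kM',(.4054,.1972,.049)),('kR',(.4095,.1424,.049))]: print(n,proj(c,p),proj(c,np.array(p)-[0,0,.006]))
u,v=map(int,proj(c,(.4009,.2522,.049)))
for r in range(v-60,v+20,4): print(r,' '.join('%3d'%x for x in g[min(r,383),max(u-75,0):u+76:5]))
```

```text
[0.40130313 0.25272692 0.06802883] [-7.22961706 -5.81081551 23.02731022] [ -0.1  -23.93 -24.8    0.09  -3.32  -0.  ]
kL (np.float64(253.9172486040506), np.float64(261.5183838009983)) (np.float64(253.98613600690376), np.float64(255.54076116527852))
kM (np.float64(144.65294073818967), np.float64(269.32511539418863)) (np.float64(148.41267584876374), np.float64(263.13646171258637))
kR (np.float64(37.58915710112717), np.float64(276.3078990021025)) (np.float64(44.907030722748914), np.float64(269.9346944550012))
201  79  76  79  75  78  76  79  80  76  77  82  83  80  84  83  80  82  79  79  93  91  79  81  80  81  65 143 145 144 159 213
205  80  79  80  82  77  81  82  82  82  83  78  83  81  83  82  81  82  86 100  99  97  99  82  83  79  69 143 144 145 142 215
209  82  81  82  80  80  79  82  82  83  79  82  78  81  85  63  37  56  78 145 147 146 148 147  81  84  72 145 143 143 145 217
213  80  78  78  79  80  82  79  79  78  81  81  82  31  29  33  17  26  31  28 117 132 131 133 130  78  71 144 142 144 143 212
217  81  82  81  79  80  79  81  76  83  81  69  26  23  27  30  33  36  38  
[... 1270 characters left out ...]
  27  19  23  32  32  30  37  41  81  76 141 145 144 146 213
261  29  28  27  25  76  77  75  77  26  26  30  24  24  25  25  23  26  19  23  30  23  30  33  44  83  76 177 184 184 209 212
265  25  28  30  40  78  77  77  74  23  23  24  30  28  27  29  27  29  18  22  26  32  31  34  68  81  77 205 210 211 210 213
269  30  33  29  71  78  75  77  75  36  25  23  25  19  24  21  25  26  23  22  20  30  33  36  58  79  72 174 210 211 211 211
273  29  30  28  76  79  77  76  76  27  20  24  22  17  27  29  29  23  23  28  28  27  29  29  34  84  76 174 210 210 212 212
277  28  26  31  51  51  53  48  49  14  27  22  27  15  20  22   7  16  15  18  23  26  28  30  32  54  55 107 144 145 146 144
```

Call:
{"api": "drive_tool", "payload": {
  "commands": [
    [[0,0,-0.5],[0,0,0]],
    [[0,0,-1],[0,0,0]],
    [[-0.05,-0.92,0],[0,0,0]],
    [[-0.05,-0.92,0],[0,0,0]],
    [[-0.05,-0.92,0],[0,0,0]],
    [[0,0,0.35],[0,0,0]],
    [[0,0,0.35],[0,0,0]],
    [[0,0,0],[0,0,0]],
    [[0,0,0],[0,0,0]],
    [[0,0,0],[0,0,0]]
  ]
}}

```text
time: 46.25
position: [0.4037, 0.1979, 0.0808]
tool_rot: [-0.0, -0.0, 1.0, -0.0]
ft_force: [0.1, -0.0, 0.1]
opening: 0.0007
grip_force: 0.0
```

Run:
```python
from h import *
c=wrist('w15'); s=c['st']; print(s['position'],s['ft_force'])
g=c['pixels'].mean(2).astype(int); u,v=map(int,proj(c,(.4054,.1972,.049)))
for r in range(v-50,v+4,3): print(r,' '.join('%3d'%x for x in g[r,u-60:u+180:5]))
```

```text
[0.40370637 0.19785114 0.08078215] [ 0.10290462 -0.01310261  0.1352395 ]
202  83  83  79  83  83  79  79  80  78  80  76  81  79 127 129 144 144 145 103  94  95  97  96  74  77  79  75  76  13  20  22  11  17  14  14  17 144 146 146 144 138 209 207 214 215 215 215 214
205  79  78  78  82  80  82  77  79  80  79  70  26  29  24  41 133 145 138  96  89  89  88  89  78  77  78  79  15  14  13  17  30  29  22  45  36   6 146 148 146 137 209 212 215 215 215 214 213
208  78  82  77  79  79  80  75  80  79  28  25  28  31  35  30  21 123 131  88  80  77  75  77  76  77  75  21  13  11  22  18  23  17  25  39  43  40  39 145 146 134 208 209 215 216 215 215 213
211  78  77  77  81  78  78  79  80  30  26  22  27  37  42  37  26  28 102  86  77  77  79  77  76  79  74  15   4  23  24  17  24  24  27  42  45  44  39 144 144 136 210 210 216 214 215 215 215
214  80  77  77  78  78  76  81  41  32  30  38  31  38  46  45  52  32  22  87  80  79  75  74  77  78  28  15  24  26  13  19  17  24  30  47  38  40  46  64 130 120 210 210 216 216 214 215 215
217  79  77  78  77  78  78  79  25  30  31  33
[... 1800 characters left out ...]
  66  76  78  74  41  26  21  62 105 150 149 149 151 148 148 147 214 215  60  33 166 210 214 215 213 214 214 213
247  27  19  75  75  71  32  26  30  30  29  30  23  23  27  24  27  31  20  26  34  71  75  72  74  68  26  14  14 115 149 148 150 148 148 149 147 214 214  91  76 185 211 215 214 215 216 214 213
250  36  34  76  75  76  28  32  16  27  22  18  27  21  23  19  20  27  26  22  27  78  76  77  76  77  24  26  30 130 148 150 148 146 147 148 148 213 213  41 123 185 209 215 214 214 214 215 215
253  33  44  76  76  73  45  27  30  30  25  24  26  18  26  24  28  23  24  23  31  77  75  76  76  80  23  24  20 110 148 147 147 147 146 145 148 215 214  30 123 204 214 214 214 213 214 214 213
```

Call:
{"api": "drive_tool", "payload": {
  "commands": [
    [[0,0,0.1],[0,0,0]],
    [[0,0,0.1],[0,0,0]],
    [[0,0,0.1],[0,0,0]],
    [[0,0,0.1],[0,0,0]],
    [[0,0,0.05],[0,0,0]],
    [[0,0,0],[0,0,0]],
    [[0,0,0],[0,0,0]],
    [[0,0,0],[0,0,0]],
    [[0,0,0],[0,0,0]],
    [[0,0,0],[0,0,0]]
  ]
}}

```text
time: 47.13
position: [0.4039, 0.1974, 0.0722]
tool_rot: [0.0, 0.0, 1.0, 0.0]
ft_force: [-0.4, 1.1, 1.7]
opening: 0.0003
grip_force: 1.0
```

Call:
{"api": "drive_tool", "payload": {
  "commands": [
    [[0,0,0.1],[0,0,0]],
    [[0,0,0.1],[0,0,0]],
    [[0,0,0.05],[0,0,0]],
    [[0,0,0.05],[0,0,0]],
    [[0,0,0],[0,0,0]],
    [[0,0,0],[0,0,0]],
    [[0,0,0],[0,0,0]],
    [[0,0,0],[0,0,0]],
    [[0,0,0],[0,0,0]],
    [[0,0,0],[0,0,0]]
  ]
}}

```text
time: 47.97
position: [0.4041, 0.1974, 0.0681]
tool_rot: [-0.0, 0.0, 1.0, -0.0]
ft_force: [-7.4, -1.6, 21.7]
opening: 0.0001
grip_force: 10.4
```

Call:
{"api": "drive_tool", "payload": {
  "commands": [
    [[0,0,-0.5],[0,0,0]],
    [[0,0,-1],[0,0,0]],
    [[-0.07,-0.92,0],[0,0,0]],
    [[-0.07,-0.92,0],[0,0,0]],
    [[-0.07,-0.92,0],[0,0,0]],
    [[0,0,0.35],[0,0,0]],
    [[0,0,0.35],[0,0,0]],
    [[0,0,0],[0,0,0]],
    [[0,0,0],[0,0,0]],
    [[0,0,0],[0,0,0]]
  ]
}}

```text
time: 48.8
position: [0.4077, 0.1425, 0.0816]
tool_rot: [-0.0, -0.0, 1.0, -0.0]
ft_force: [0.4, -0.8, 0.0]
opening: 0.0004
grip_force: 0.0
```

Call:
{"api": "drive_tool", "payload": {
  "commands": [
    [[0,0,0.1],[0,0,0]],
    [[0,0,0.1],[0,0,0]],
    [[0,0,0.1],[0,0,0]],
    [[0,0,0.1],[0,0,0]],
    [[0,0,0.05],[0,0,0]],
    [[0,0,0],[0,0,0]],
    [[0,0,0],[0,0,0]],
    [[0,0,0],[0,0,0]],
    [[0,0,0],[0,0,0]],
    [[0,0,0],[0,0,0]]
  ]
}}

```text
time: 49.63
position: [0.4081, 0.1421, 0.0732]
tool_rot: [0.0, 0.0, 1.0, 0.0]
ft_force: [-0.8, 2.0, 2.2]
opening: 0.0002
grip_force: 0.8
```

Call:
{"api": "drive_tool", "payload": {
  "commands": [
    [[0,0,0.1],[0,0,0]],
    [[0,0,0.1],[0,0,0]],
    [[0,0,0.05],[0,0,0]],
    [[0,0,0.05],[0,0,0]],
    [[0,0,0],[0,0,0]],
    [[0,0,0],[0,0,0]],
    [[0,0,0],[0,0,0]],
    [[0,0,0],[0,0,0]],
    [[0,0,0],[0,0,0]],
    [[0,0,0],[0,0,0]]
  ]
}}

```text
time: 50.47
position: [0.4083, 0.1422, 0.0682]
tool_rot: [-0.0, -0.0, 1.0, -0.0]
ft_force: [-4.1, -0.0, 12.4]
opening: 0.0005
grip_force: 6.6
```

Also bottomed, at the same height as the others. Lifting off and checking the final state.

Call:
{"api": "drive_tool", "payload": {
  "commands": [
    [[0,0,-0.5],[0,0,0]],
    [[0,0,-1],[0,0,0]],
    [[0,0,-1],[0,0,0]],
    [[0,0,-1],[0,0,0]],
    [[0,0,-1],[0,0,0]],
    [[0,0,-1],[0,0,0]],
    [[0,-0.5,-1],[0,0,0]],
    [[-0.5,-0.8,-1],[0,0,0]],
    [[-0.8,-0.8,-1],[0,0,0]],
    [[-0.8,-0.8,-1],[0,0,0]]
  ]
}}

```text
time: 51.3
position: [0.4498, 0.0832, 0.2578]
tool_rot: [-0.0, -0.0, 1.0, -0.0]
ft_force: [0.6, 1.0, -0.3]
opening: 0.0005
grip_force: 0.0
```

Call:
{"api": "drive_tool", "payload": {
  "commands": [
    [[-0.2,-0.5,0],[0,0,0]],
    [[0,-0.5,0],[0,0,0]],
    [[0,-0.4,0],[0,0,0]],
    [[0,0,0],[0,0,0]],
    [[0,0,0],[0,0,0]],
    [[0,0,0],[0,0,0]],
    [[0,0,0],[0,0,0]],
    [[0,0,0],[0,0,0]],
    [[0,0,0],[0,0,0]],
    [[0,0,0],[0,0,0]]
  ]
}}

```text
time: 52.13
position: [0.454, 0.0564, 0.2571]
tool_rot: [0.0, -0.0, 1.0, 0.0]
ft_force: [-0.2, 0.6, 0.0]
opening: 0.0008
grip_force: 0.0
```

Run:
```python
from h import *
import pickle
c=wrist('w16'); print(c['st']['position'],c['st']['ft_force'])
l=lines(c); a=np.array([x for x,_ in l]); print(np.round(a,2).tolist(),[w for _,w in l],np.degrees(np.angle(np.exp(1j*np.radians(a*12)).mean()))/12%30)
# rings: dark radial extents seen from above against expected radii at their top heights
g=cv2.cvtColor(c['pixels'],cv2.COLOR_RGB2GRAY)
for z,R in [(.060,.034),(.072,.024),(.084,.019)]:
    row=[]
    for r in (R-.004,R-.0015,R+.0015,R+.004):
        u,v=proj(c,(.5855-r,.0273,z)); row.append(int(g[int(round(v)),int(round(u))]))
    print(z,R,row)
old=pickle.load(open('top0.pkl','rb')); t=ctrl.read_camera('top')['pixels'].astype(int)-old['pixels']
d=(np.abs(t).max(2)>60).astype(np.uint8); n,_,st,_=cv2.connectedComponentsWithStats(d)
print([x.tolist() for x in st[1:] if x[4]>25])
```

```text
[0.45398068 0.05639351 0.25708703] [-0.22396766  0.60488484  0.0015322 ]
[154.79, 184.75, 214.75, 244.79] [92, 94, 90, 79] 4.769636259636733
0.06 0.034 [41, 45, 44, 43]
0.072 0.024 [38, 41, 43, 38]
0.084 0.019 [30, 35, 40, 32]
[[131, 172, 143, 135, 8557], [295, 181, 13, 10, 51], [289, 184, 9, 9, 56], [155, 213, 7, 8, 43], [293, 236, 21, 8, 89], [173, 238, 33, 20, 195], [140, 243, 8, 13, 80], [260, 243, 15, 9, 105], [276, 245, 37, 10, 176], [150, 249, 22, 12, 84], [188, 251, 12, 7, 56], [166, 253, 11, 7, 56], [139, 255, 21, 16, 169], [138, 272, 23, 73, 1115], [240, 318, 27, 33, 435], [124, 345, 38, 39, 1023], [188, 363, 81, 21, 1384]]
```

Run:
```python
from h import *
import pickle
a=pickle.load(open('scene10.pkl','rb'))['pixels'].astype(int); b=ctrl.read_camera('scene')['pixels'].astype(int)
d=np.abs(a-b).max(2); print('stack diff',(d[195:232,235:268]>50).sum(), 'bystanders',[(d[s]>50).sum() for s in (np.s_[305:355,210:250],np.s_[125:155,222:245],np.s_[175:215,192:212],np.s_[122:142,252:275])])
print(ctrl.hand_in())
```

```text
stack diff 2 bystanders [np.int64(0), np.int64(0), np.int64(0), np.int64(0)]
the job is handed in; nothing more can be done
None
```

The job is handed in: the three dark rings present (68, 48 and 38 mm) are stacked on the arbor largest first, the next rim line stands at the pointer to within about 0.1° by measurement, the crank is released, the keys were pressed left, middle, right to their stops, and the bottle, beaker, calculator and marker are unmoved.

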